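# Height check of fired test blocks, then onto the hot plate

### The job

Check the fired test blocks from the carrier board in the height gauge: push each one lengthwise along the base plate until the bridge bar lies across its middle, or until a bloated one is stopped by the bar (do not force it), and leave them all standing there until every block is in. Then lay the blocks that went under flat in the drying pan where it stands, and put a block that was stopped back on the carrier board. Last, slide the loaded pan, without lifting it, onto the centre of the other ring of the hot plate; leave the sieves, calculator and jar alone.

Things in the scene. Friction and masses are not known exactly. Their poses are not given: they have to be found in the camera images.
- gauge: height gauge, fixed: a ground steel base plate 260 mm (x) by 290 mm (y) and 4 mm thick lying on the bench, origin at the middle of its underside. Its +x is the way the blocks are pushed, away from the robot; the bridge bar runs along its y over its middle (x = 0)
- bridge: fixed bridge of the gauge; origin at the middle of the underside of the dark steel bridge bar: 44 mm above the top of the base plate, 48 mm above the bench. The bar is 12 mm thick along x, 16 mm high (top 64 mm above the bench) and spans 250 mm clear between its two posts, which are 20 mm wide, stand at y = -135 and +135 mm and with their screw heads reach 69 mm above the bench. Axes as the gauge's
- hotplate: twin hot plate, white with a flat black glass top 250 mm (x) by 460 mm (y), 55 mm high, fixed; origin under its middle, its knobs on the -x side. Two printed white rings lie side by side on its top along its y, 224 mm apart between centres
- ring_start: centre of the ring on which the pan stands at the start, on the glass (55 mm above the bench); outer diameter 222 mm, a white dot at its centre. Either the left or the right ring
- ring_target: centre of the other ring, free at the start, on the glass; same size
- pan_center (a point): round shallow steel drying pan, 216 mm across the rim, 14 mm high, floor and wall 3 mm thick (inner floor about 206 mm across), loose, 0.6 kg; the point is at the centre of its inner floor, 3 mm above the glass; the handle points along its -x
- pan_handle (a point): middle of the pan's black handle, a bar 85 mm long (along the pan's x), 16 mm wide and 12 mm thick, 178 mm from the pan's centre and 27 mm above the glass; it overhangs the front of the hot plate
- block_a_center (a point): fired buff ceramic test block, a brick 80 mm long (its x), 34 mm wide (its y), 40 mm high, about 0.23 kg; the point is at its centre, 20 mm above its underside, z up. Not bloated: it goes under the bar. May be absent
- block_b_center (a point): fired buff ceramic test block, a brick 80 mm long (its x), 34 mm wide (its y), 40 mm high, about 0.23 kg; the point is at its centre, 20 mm above its underside, z up. Not bloated: it goes under the bar. May be absent
- block_c_center (a point): fired buff ceramic test block, a brick 80 mm long (its x), 34 mm wide (its y), 40 mm high, about 0.23 kg; the point is at its centre, 20 mm above its underside, z up. Not bloated: it goes under the bar. May be absent
- block_d_center (a point): the bloated test block: 80 x 34 x 40 mm like the others (0.23 kg) but with a darker blistered crown 50 mm long, 30 mm wide, rising 8 mm more (48 mm high in all) on the middle of its top, which the bar stops when the block's centre is 31 mm before the bar's middle; the point is 20 mm above its underside, half-way up the brick below the crown, x along its length. May be absent
- board: dark wooden carrier board 205 mm (x) by 180 mm (y), 5 mm thick, fixed on the bench; origin at the middle of its underside. The blocks stand on it at the start
- sieves: bystander: stack of steel test sieves, 106 mm across, 112 mm high; origin under its middle
- calculator: bystander: black desk calculator, 140 x 90 x 16 mm; origin under its middle
- jar: bystander: amber sample jar, 60 mm across, 90 mm high; origin under its middle

How it is judged:
By the outcome, as a careful person would: the job done as asked, in the order asked, and still so for the second after the job is handed in, with the robot touching nothing.
Of block_a, block_b, block_c, block_d only 2 to 3 are there at a start; the rules pass over those that are not, and their reading is None.
At some moment in a run one of block_a, block_b, block_c, block_d may be knocked a few centimetres aside while the robot is not near it.
It also fails if it takes over 210 s, if anything falls off the work surface, if the arm or the gripper's body presses on something with over 40 N, if the wrist force passes 120 N, or if a joint passes its speed limit or range.

### The arm

A 6-joint arm with a two-finger parallel gripper is mounted at the origin on the work surface. World frame = base frame: x ahead of the robot, y to its left, z up, the work surface at z = 0. Lengths are in m, angles in rad, forces in N, time in s.
With the tool pointing down it reaches from about 0.375 to 0.9 m from the base axis. Payload 3.1 kg.
Tool frame: the origin (TCP) lies between the finger pads; the fingertips stand 25 mm ahead of it and the grasp point (between the pads) lies 6 mm ahead of it; z points along the fingers, y is the line along which they close (so a half turn about z gives the same grasp; the last joint's range is limited). The gripper opens to 85 mm and grips with 20 to 120 N. Pads are 22 mm wide; open, the fingers measure 114 mm over their backs; the gripper's body (76 mm by 85 mm) begins 54 mm behind the grasp point. The pads swing forward as they close: fully open they stand 13 mm farther back than shut.
Start: joints at [-1.345, 0.527, 1.433, -0, 1.181, -0.178], TCP at [0.246, -0.574, 0.256] pointing down, gripper open.
Joint ranges: [-3.08, 3.08], [-0.75, 2.2], [0.22, 2.44], [-1.43, 4.57], [0, 2.65], [-2.85, 2.85]. Speed limits (rad/s): [2.79, 2.79, 3.14, 3.14, 3.14, 3.14].

### API

Orientations are given as a rotation vector (axis times angle).
In Python, from cell import r gives the robot as it stands. The module is installed in compiled form; this text tells all that it offers.
- The arm moves only by the tool jog_arm, never from a script. Its arguments are lists of equal length, an entry for each row: "slide": the shift along the tool's x, y, z in m, a list of three; "roll": the turn about the tool's z in rad. A call has 1 to 10 rows; each row is the pose to reach, as a shift and turn from the pose commanded when the call began, along the tool's axes at that moment; what a row does not reach only later rows make up. A row lasts 1/12 s, in which the tool goes at most 41.7 mm and 7.16 degrees, less where a joint would pass 70% of its speed; a pose out of reach is approached as far as the arm can. A call with a gripper value outside its range is refused whole. "jaw" is the opening, from 0 (shut) to 1 (fully open), set as the call begins (left out, the last holds). The fingers move at their own pace and stop on an object; "newtons" is the grip in N (left out, the last holds). Time passes only in rows, so rows that repeat a pose let the fingers close. It gives the time, the measured TCP pose, the force, the opening and the grip force at its end, in the units of the state.
- r.observe(): the state, without advancing time (a new reading comes with each control period).
- r.grab_frame(name): name is "scene" or "top" or "wrist"; returns a dict with "img" (400x640x3 uint8, red, green, blue), "camera_matrix" (3x3 intrinsics, pixels), "pose" (4x4, takes a point from camera to world coordinates). Camera axes: x right, y up, looking along -z (the intrinsics and any distortion apply to the point x, -y, -z); pixel columns grow to the right and rows downward; lengths in m; the calibration is good to about 2 mm. The wrist camera is an equidistant fisheye: a pixel r from the principal point sees the ray r / f radians off the axis. A picture is of the moment at which its call begins. There is no depth.
- r.finish_job(): hands the job in; it is judged then, once.
Trained networks look in the newest picture that a camera, given by its name, has taken for a name from the list of things; names that differ only in an ending like _2 or _b are one class to them, and where a whole thing is asked for, a point or a joint stands for the part that bears it (a point fixed in the world has none). Each returns a list of dicts, best first, with "confidence" (0 to 1); they miss things now and then, are a little off and sometimes report something else, mostly with a low value. They report only what shows in the picture. A call takes as long as a camera call.
- r.look_for(camera, target): "bbox" ([centre column, centre row, width, height] in pixels, round what is visible of it).
The state is a dict: "time": time; "qpos": joint angles; "joint_velocities": joint speeds; "joint_efforts": joint torques, N m; "ee_pos": TCP position; "eef_rot": TCP orientation; "contact_force": force on the tool from outside, world axes, zero at the start; "ft_torque": the same for the moment, N m; "grip_width": finger opening in m; "grip_force": force on a finger pad.
Only numpy, scipy, OpenCV 4.12 (cv2) and the standard library are available. Lean on these libraries where they do the work, as an engineer would, in place of code of your own. Each camera call takes 0.05 s, during which the arm holds its last target. There are 200 camera calls.

## Working session

There is one attempt and no reset: what is moved stays moved. The work goes in short steps, Python scripts to look and compute and a tool call to move; the robot and the scene stay as the last step left them, time stands still between calls to the robot, and variables do not carry over. Pictures are saved under pics/ and viewed, at most 16 in all, crops included, and the job is handed in when it is done.

Besides the shell and the picture viewer there is one more tool, called after "Emit:" as a command line: name --pt "numbers of a row" for each row, then --argument value for the rest. jog_arm: Moves the arm, as the interface text tells. Its arguments: {"type":"object","properties":{"slide":{"type":"array"},"roll":{"type":"array"},"jaw":{"type":"number"},"newtons":{"type":"number"}},"required":["slide","roll"]}

```bash
mkdir -p pics
cat > h.py <<'E'
import numpy as np, cv2
from cell import r
def grab(n,save=None):
    f=r.grab_frame(n)
    if save: cv2.imwrite('pics/'+save,f['img'][:,:,::-1])
    return f
def p2w(f,u,v,z,fish=False):
    K=np.array(f['camera_matrix']);P=np.array(f['pose'])
    x=(u-K[0,2])/K[0,0];y=(v-K[1,2])/K[1,1]
    if fish:
        t=np.hypot(x,y);s=np.tan(t)/t if t>1e-9 else 1;x*=s;y*=s
    d=P[:3,:3]@np.array([x,-y,-1]);o=P[:3,3]
    return o+d*(z-o[2])/d[2]
def w2p(f,p,fish=False):
    K=np.array(f['camera_matrix']);P=np.array(f['pose'])
    c=P[:3,:3].T@(np.array(p)-P[:3,3]);x,y=c[0]/-c[2],-c[1]/-c[2]
    if fish:
        q=np.hypot(x,y);s=np.arctan(q)/q if q>1e-9 else 1;x*=s;y*=s
    return np.array([K[0,0]*x+K[0,2],K[1,1]*y+K[1,2]])
E
python3 - <<'E'
from h import *
for n in('top','scene'):
    f=grab(n,n+'0.png');print(n,np.round(f['camera_matrix'],1).tolist(),np.round(f['pose'],3).tolist())
    for t in('block_a_center','block_d_center','pan_center','pan_handle','board','gauge','hotplate','bridge','sieves','jar','calculator'):
        print(t,[(np.round(d['bbox']).astype(int).tolist(),round(d['confidence'],2)) for d in r.look_for(n,t)])
s=r.observe();print(s['ee_pos'],s['eef_rot'],s['time'])
E
```

```text
top [[409.1, 0.0, 316.8], [0.0, 409.1, 203.9], [0.0, 0.0, 1.0]] [[0.016, 0.992, -0.125, 0.401], [-1.0, 0.016, -0.006, -0.067], [-0.004, 0.125, 0.992, 1.49], [0.0, 0.0, 0.0, 1.0]]
block_a_center []
block_d_center []
pan_center [([395, 226, 97, 93], 0.69), ([230, 222, 65, 92], 0.59)]
pan_handle [([233, 221, 61, 87], 0.89)]
board [([316, 196, 53, 59], 0.59)]
gauge [([395, 227, 97, 94], 0.84), ([233, 222, 62, 92], 0.55), ([297, 204, 16, 25], 0.4)]
hotplate [([204, 216, 142, 103], 0.86)]
bridge [([396, 228, 81, 41], 0.65)]
sieves [([231, 224, 63, 87], 0.35)]
jar [([302, 265, 17, 16], 0.69)]
calculator [([320, 145, 38, 27], 0.58)]
scene [[368.7, 0.0, 316.8], [0.0, 368.7, 197.3], [0.0, 0.0, 1.0]] [[-0.411, -0.618, 0.67, 1.385], [0.911, -0.282, 0.3, 0.328], [0.003, 0.734, 0.679, 0.907], [0.0, 0.0, 0.0, 1.0]]
block_a_center []
block_d_center [([327, 216, 18, 25], 0.59)]
pan_center [([398, 213, 68, 78], 0.73)]
pan_handle [([396, 216, 73, 79], 0.91)]
board [([305, 226, 78, 58], 0.63)]
gauge [([250, 184, 94, 64], 0.88)]
hotplate [([436, 241, 167, 79], 0.72)]
bridge [([252, 177, 57, 49], 0.65)]
sieves [([206, 147, 28, 40], 0.82)]
jar [([347, 172, 20, 30], 0.59), ([434, 240, 166, 83], 0.56), ([470, 235, 76, 56], 0.32)]
calculator [([276, 260, 57, 35], 0.69), ([385, 239, 46, 26], 0.55)]
[ 0.24617031 -0.57447485  0.25633158] [3.07740036e+00 6.31417523e-01 2.14913719e-05] 1.2
```

Run:
```python
import cv2
a=cv2.imread('pics/top0.png')[110:310,120:470];cv2.imwrite('pics/top0c.png',cv2.resize(a,(788,450),interpolation=cv2.INTER_CUBIC))
a=cv2.imread('pics/scene0.png')[110:330,160:540];cv2.imwrite('pics/scene0c.png',cv2.resize(a,(798,462),interpolation=cv2.INTER_CUBIC))
```

```text
(no output)
```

View pics/top0c.png

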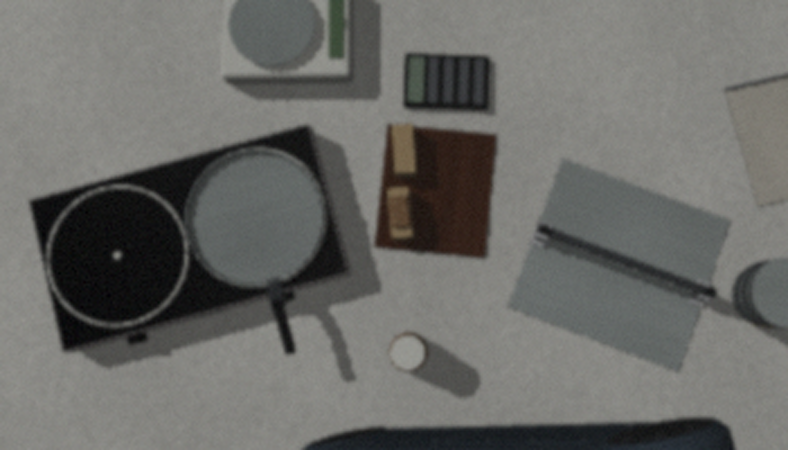

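View pics/scene0c.png

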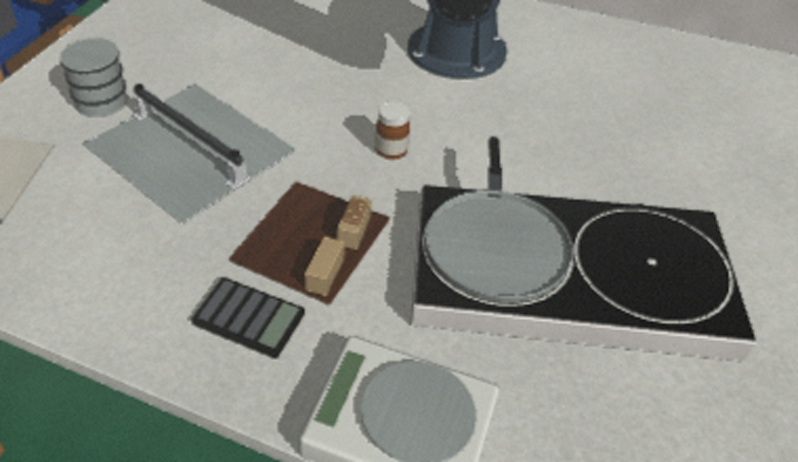

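The board has two blocks: one plain at top-crop (403,149) and one bloated at (400,213). The pan is on the right ring and the free ring's dot is at (117,255). The gauge is on the right, with the sieves beside its right post. Next I'll convert these to world coordinates.

Run:
```python
from h import *
f=grab('top');s=788/350
def w(n,x,y,z):
    p=p2w(f,120+x/s,110+y/s,z);print(n,np.round(p,3),round(np.hypot(p[0],p[1]),3));return p
for i,(x,y) in enumerate([(389,125),(496,134),(486,257),(376,246)]):w('board%d'%i,x,y,.005)
for i,(x,y) in enumerate([(561,160),(730,220),(680,370),(510,307)]):w('g%d'%i,x,y,.004)
w('barL',543,232,.064);w('barR',712,292,.064)
w('dot',117,255,.055);w('pan',257,217,.069);w('hend',290,350,.082);w('hstart',276,285,.082)
for i,(x,y) in enumerate([(32,201),(308,127),(348,270),(66,350)]):w('hp%d'%i,x,y,.055)
w('plain top',403,137,.045);
for i,(x,y) in enumerate([(392,124),(414,124),(416,172),(395,172)]):w('pt%d'%i,x,y,.045)
w('bl',400,210,.047)
w('jar',407,350,.09);w('sieve',775,290,.112)
```

```text
board0 [0.73  0.032 0.005] 0.731
board1 [ 0.718 -0.144  0.005] 0.732
board2 [ 0.516 -0.129  0.005] 0.532
board3 [0.53  0.049 0.005] 0.533
g0 [ 0.677 -0.251  0.004] 0.722
g1 [ 0.582 -0.525  0.004] 0.784
g2 [ 0.341 -0.44   0.004] 0.556
g3 [ 0.436 -0.169  0.004] 0.467
barL [ 0.551 -0.215  0.064] 0.592
barR [ 0.463 -0.476  0.064] 0.664
dot [0.505 0.449 0.055] 0.676
pan [0.567 0.23  0.069] 0.612
hend [0.364 0.169 0.082] 0.401
hstart [0.462 0.194 0.082] 0.501
hp0 [0.588 0.589 0.055] 0.832
hp1 [0.714 0.158 0.055] 0.731
hp2 [0.488 0.087 0.055] 0.496
hp3 [0.357 0.519 0.055] 0.63
plain top [0.702 0.007 0.045] 0.702
pt0 [0.723 0.025 0.045] 0.724
pt1 [ 0.724 -0.01   0.045] 0.724
pt2 [ 0.646 -0.015  0.045] 0.646
pt3 [0.645 0.018 0.045] 0.646
bl [0.584 0.009 0.047] 0.585
jar [ 0.367 -0.009  0.09 ] 0.367
sieve [ 0.465 -0.556  0.112] 0.725
```

```bash
cat >> h.py <<'E'
from scipy.spatial.transform import Rotation as R
def go(x,y,z,yaw,frm=None):
    """slide/roll from current (or frm) pose to target; yaw = world angle (deg) of tool x"""
    s=r.observe()
    if frm is None:
        p=np.array(s['ee_pos']);M=R.from_rotvec(s['eef_rot']).as_matrix()
    else:
        p=np.array(frm[:3]);a=np.radians(frm[3]);M=np.array([[np.cos(a),np.sin(a),0],[np.sin(a),-np.cos(a),0],[0,0,-1]])
    cur=np.degrees(np.arctan2(M[1,0],M[0,0]));d=M.T@(np.array([x,y,z])-p)
    dy=(yaw-cur+90)%180-90
    print('slide',np.round(d,4).tolist(),'roll',round(-np.radians(dy),3),'dist',round(np.linalg.norm(d),3))
def st():
    s=r.observe();M=R.from_rotvec(s['eef_rot']).as_matrix()
    print('t',round(s['time'],2),'p',np.round(s['ee_pos'],4),'yaw',round(np.degrees(np.arctan2(M[1,0],M[0,0])),1),'F',np.round(s['contact_force'],1),'w',round(s['grip_width'],4),'gf',round(s['grip_force'],1),'q',np.round(s['qpos'],2))
E
python3 - <<'E'
from h import *
st();go(.63,-.02,.3,0)
E
```

```text
t 1.25 p [ 0.2462 -0.5745  0.2563] yaw 23.2 F [0.  0.4 0.7] w 0.0855 gf 0.0 q [-1.34  0.53  1.43 -0.    1.18 -0.18]
slide [0.5712, -0.3585, -0.0437] roll 0.405 dist 0.676
```

Emit:
jog_arm --pt "0.03 -0.02 -0.044" --pt "0.07 -0.04 -0.044" --pt "0.1 -0.06 -0.044" --pt "0.13 -0.08 -0.044" --pt "0.16 -0.1 -0.044" --pt "0.19 -0.12 -0.044" --pt "0.22 -0.14 -0.044" --pt "0.25 -0.16 -0.044" --pt "0.28 -0.18 -0.044" --pt "0.31 -0.2 -0.044" --roll '[0.04, 0.08, 0.12, 0.16, 0.2, 0.24, 0.28, 0.32, 0.36, 0.405]' --jaw 1

```text
time: 2.08
ee_pos: [0.4531, -0.2669, 0.3006]
eef_rot: [3.141, -0.004, 0.001]
contact_force: [0.0, -0.6, -0.2]
grip_width: 0.0856
grip_force: 0.0
```

Run:
```python
from h import *
st();go(.63,-.02,.3,0)
```

```text
t 2.08 p [ 0.4531 -0.2669  0.3006] yaw -0.1 F [ 0.  -0.6 -0.2] w 0.0856 gf 0.0 q [-0.75  0.34  1.63  0.    1.17  0.83]
slide [0.1763, -0.2474, 0.0006] roll -0.002 dist 0.304
```

Emit:
jog_arm --pt "0.09 -0.125 0" --pt "0.176 -0.25 0" --pt "0.176 -0.25 0" --pt "0.176 -0.25 0" --pt "0.176 -0.25 0" --pt "0.176 -0.25 0" --pt "0.176 -0.25 0" --pt "0.176 -0.25 0" --pt "0.176 -0.25 0" --pt "0.176 -0.25 0" --roll '[0, 0, 0, 0, 0, 0, 0, 0, 0, 0]'

```text
time: 2.92
ee_pos: [0.6282, -0.0181, 0.2999]
eef_rot: [3.141, 0.003, -0.002]
contact_force: [0.4, -1.1, -0.4]
grip_width: 0.0853
grip_force: 0.0
```

Run:
```python
from h import *
f=grab('wrist','w1.png');st();print(np.round(f['camera_matrix'],1).tolist(),np.round(f['pose'],3).tolist())
```

```text
t 2.97 p [ 0.6277 -0.0191  0.3   ] yaw 0.0 F [-1.1 -0.9 -0.4] w 0.0851 gf 0.0 q [-0.21  0.49  1.37 -0.    1.28  1.36]
[[309.7, 0.0, 316.0], [0.0, 309.7, 201.7], [0.0, 0.0, 1.0]] [[0.002, 0.964, 0.264, 0.695], [-1.0, 0.001, 0.002, -0.019], [0.001, -0.264, 0.964, 0.418], [0.0, 0.0, 0.0, 1.0]]
```

View pics/w1.png

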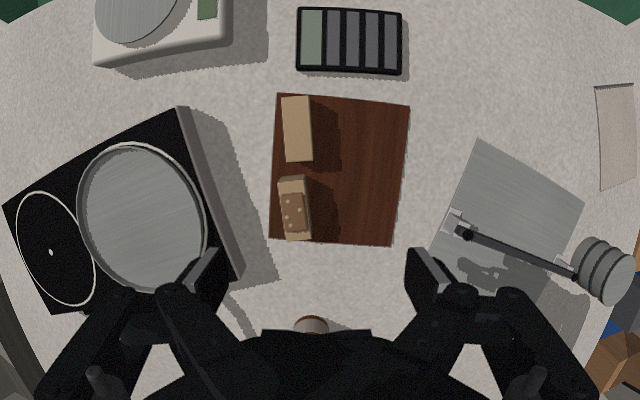

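Plain block is at wrist (298,128), bloated block at (294,210), and the grip is clear of both. I'll rectify the image to the block-top plane for precise corners.

```bash
cat >> h.py <<'E'
def rect(f,x0,x1,y0,y1,z,save,fish=True,mm=0.5,grid=0.05):
    """top view: up=+x, left=+y"""
    xs=np.arange(x1,x0,-mm/1000);ys=np.arange(y1,y0,-mm/1000)
    Y,X=np.meshgrid(ys,xs);K=np.array(f['camera_matrix']);P=np.array(f['pose'])
    c=(np.stack([X,Y,np.full_like(X,z)],-1)-P[:3,3])@P[:3,:3]
    a,b=c[...,0]/-c[...,2],-c[...,1]/-c[...,2]
    if fish:
        q=np.hypot(a,b)+1e-9;k=np.arctan(q)/q;a=a*k;b=b*k
    im=cv2.remap(f['img'][:,:,::-1].copy(),(K[0,0]*a+K[0,2]).astype(np.float32),(K[1,1]*b+K[1,2]).astype(np.float32),cv2.INTER_CUBIC)
    for g in np.arange(np.ceil(x0/grid)*grid,x1,grid):
        v=int((x1-g)*1000/mm);cv2.line(im,(0,v),(6,v),(0,0,255),1);cv2.putText(im,'%.2f'%g,(7,v+4),0,.35,(0,0,255))
    for g in np.arange(np.ceil(y0/grid)*grid,y1,grid):
        u=int((y1-g)*1000/mm);cv2.line(im,(u,0),(u,6),(0,0,255),1);cv2.putText(im,'%.2f'%g,(u-12,16),0,.35,(0,0,255))
    cv2.imwrite('pics/'+save,im);return im
E
python3 - <<'E'
from h import *
f=grab('wrist');rect(f,.5,.75,-.15,.06,.045,'r1.png',mm=.45)
E
```

```text
(no output)
```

View pics/r1.png

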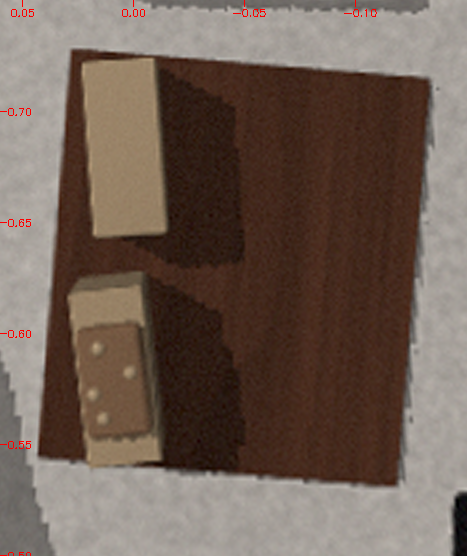

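The plain block is centred at (0.684, 0.004) with yaw 3.9°, measuring 79x33 mm. The bloated one is at (0.580, 0.008) with yaw about 6.5°. I'll pick the plain one first.

Run:
```python
from h import *
st();go(.684,.004,.042,3.9)
```

```text
t 3.02 p [ 0.6276 -0.0197  0.3001] yaw -0.1 F [-0.7 -0.1 -0.4] w 0.0853 gf 0.0 q [-0.21  0.49  1.37 -0.    1.28  1.36]
slide [0.0567, -0.0239, 0.258] roll -0.069 dist 0.265
```

Emit:
jog_arm --pt "0.03 -0.012 0.02" --pt "0.057 -0.024 0.05" --pt "0.057 -0.024 0.09" --pt "0.057 -0.024 0.13" --pt "0.057 -0.024 0.16" --pt "0.057 -0.024 0.19" --pt "0.057 -0.024 0.22" --pt "0.057 -0.024 0.24" --pt "0.057 -0.024 0.25" --pt "0.057 -0.024 0.258" --roll '[-0.035, -0.069, -0.069, -0.069, -0.069, -0.069, -0.069, -0.069, -0.069, -0.069]'

```text
time: 3.85
ee_pos: [0.6844, 0.0036, 0.0411]
eef_rot: [-3.14, -0.104, 0.003]
contact_force: [0.8, 0.0, 0.0]
grip_width: 0.0855
grip_force: 0.0
```

Emit:
jog_arm --pt "0 0 0" --pt "0 0 0" --pt "0 0 0" --pt "0 0 0" --pt "0 0 0" --pt "0 0 0" --pt "0 0 0" --pt "0 0 0" --roll '[0, 0, 0, 0, 0, 0, 0, 0]' --jaw 0 --newtons 40

```text
time: 4.52
ee_pos: [0.6866, 0.0054, 0.0443]
eef_rot: [3.139, 0.108, 0.005]
contact_force: [-0.5, 0.7, 5.9]
grip_width: 0.0336
grip_force: 42.7
```

Emit:
jog_arm --pt "0 0 -0.01" --pt "0 0 -0.03" --pt "0 0 -0.06" --pt "0 0 -0.09" --pt "0 0 -0.12" --pt "0 0 -0.15" --pt "0 0 -0.16" --pt "0 0 -0.16" --roll '[0, 0, 0, 0, 0, 0, 0, 0]'

```text
time: 5.18
ee_pos: [0.6872, 0.0053, 0.2061]
eef_rot: [3.138, 0.108, 0.011]
contact_force: [0.4, -0.8, -1.5]
grip_width: 0.0334
grip_force: 41.9
```

Run:
```python
from h import *
st();go(.50,-.30,.26,-19)
```

```text
t 5.18 p [0.6872 0.0053 0.2061] yaw 4.0 F [ 0.4 -0.8 -1.5] w 0.0334 gf 41.9 q [-0.15  0.66  1.32  0.    1.16  1.35]
slide [-0.2074, 0.2918, -0.0549] roll 0.401 dist 0.362
```

Emit:
jog_arm --pt "-0.02 0.03 -0.05" --pt "-0.05 0.06 -0.05" --pt "-0.08 0.1 -0.05" --pt "-0.11 0.14 -0.05" --pt "-0.14 0.18 -0.05" --pt "-0.17 0.22 -0.05" --pt "-0.2 0.26 -0.05" --pt "-0.23 0.29 -0.05" --pt "-0.25 0.31 -0.05" --pt "-0.257 0.316 -0.05" --roll '[0.04, 0.08, 0.12, 0.16, 0.2, 0.24, 0.28, 0.32, 0.36, 0.401]'

```text
time: 6.02
ee_pos: [0.4549, -0.3199, 0.2498]
eef_rot: [-3.095, 0.522, 0.006]
contact_force: [0.9, -0.2, -1.4]
grip_width: 0.0332
grip_force: 41.8
```

Emit:
jog_arm --pt "0 0 0" --pt "0 0 0" --roll '[0, 0]'

```text
time: 6.18
ee_pos: [0.4549, -0.3206, 0.2501]
eef_rot: [-3.094, 0.527, 0.006]
contact_force: [-0.0, 1.0, -1.4]
grip_width: 0.0331
grip_force: 41.8
```

Run:
```python
from h import *
f=grab('wrist','w2.png');st()
rect(f,.32,.70,-.55,-.15,.004,'r2.png',mm=.67)
```

```text
t 6.23 p [ 0.4559 -0.3193  0.2503] yaw -19.2 F [-0.2  0.8 -2.4] w 0.0333 gf 41.8 q [-0.81  0.44  1.61  0.    1.09  1.09]
```

View pics/r2.png

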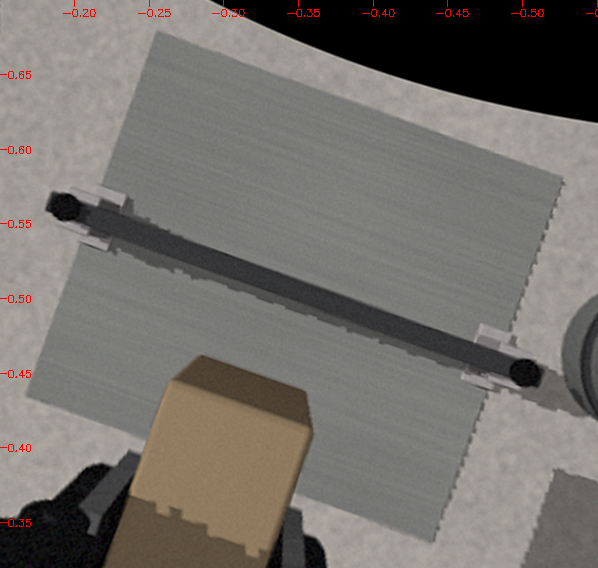

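Gauge centre is (0.508, -0.347), yaw about -19.6°. The corner distances of 259 and 289 mm match the stated sizes. I'll place the plain block at y'=+50, x'≈-70.

```bash
cat >> h.py <<'E'
G=np.array([.508,-.347]);GY=-19.6
def gw(xp,yp):
    a=np.radians(GY);return G+np.array([[np.cos(a),-np.sin(a)],[np.sin(a),np.cos(a)]])@[xp,yp]
def ginv(p):
    a=np.radians(GY);return np.array([[np.cos(a),np.sin(a)],[-np.sin(a),np.cos(a)]])@(np.array(p[:2])-G)
E
python3 - <<'E'
from h import *
st();p=gw(-.067,.05);go(*p,.0445,GY)
E
```

```text
t 6.23 p [ 0.4559 -0.3193  0.2503] yaw -19.2 F [-0.2  0.8 -2.4] w 0.0333 gf 41.8 q [-0.81  0.44  1.61  0.    1.09  1.09]
slide [-0.0075, -0.041, 0.2059] roll 0.007 dist 0.21
```

Emit:
jog_arm --pt "-0.004 -0.02 0.02" --pt "-0.008 -0.041 0.05" --pt "-0.008 -0.041 0.08" --pt "-0.008 -0.041 0.11" --pt "-0.008 -0.041 0.14" --pt "-0.008 -0.041 0.165" --pt "-0.008 -0.041 0.185" --pt "-0.008 -0.041 0.196" --pt "-0.008 -0.041 0.2" --pt "-0.008 -0.041 0.2" --roll '[0.007, 0.007, 0.007, 0.007, 0.007, 0.007, 0.007, 0.007, 0.007, 0.007]'

```text
time: 7.07
ee_pos: [0.4632, -0.2768, 0.0513]
eef_rot: [-3.096, 0.527, 0.003]
contact_force: [-0.2, 0.8, -2.6]
grip_width: 0.0337
grip_force: 41.8
```

Emit:
jog_arm --pt "0 0 0.002" --pt "0 0 0.004" --pt "0 0 0.005" --pt "0 0 0.005" --pt "0 0 0.005" --roll '[0, 0, 0, 0, 0]'

```text
time: 7.48
ee_pos: [0.4633, -0.2785, 0.0479]
eef_rot: [3.096, -0.53, 0.002]
contact_force: [-0.5, 0.2, -2.0]
grip_width: 0.033
grip_force: 41.8
```

Run:
```python
from h import *
st();print(ginv(r.observe()['ee_pos']))
```

```text
t 7.48 p [ 0.4633 -0.2785  0.0479] yaw -19.4 F [-0.5  0.2 -2. ] w 0.033 gf 41.8 q [-0.75  0.75  1.79  0.    0.61  1.16]
[-0.06512808  0.04956663]
```

Emit:
jog_arm --pt "0 0 0.002" --pt "0 0 0.003" --pt "0 0 0.003" --roll '[0, 0, 0]'

```text
time: 7.73
ee_pos: [0.4629, -0.2782, 0.0442]
eef_rot: [-3.096, 0.531, 0.0]
contact_force: [0.4, 0.1, -1.8]
grip_width: 0.0332
grip_force: 41.8
```

Emit:
jog_arm --pt "0 0 0.001" --pt "0 0 0.001" --pt "0 0 0.001" --roll '[0, 0, 0]'

```text
time: 7.98
ee_pos: [0.4631, -0.2782, 0.0433]
eef_rot: [3.096, -0.53, 0.0]
contact_force: [-0.1, -0.5, -1.6]
grip_width: 0.0336
grip_force: 41.9
```

Emit:
jog_arm --pt "0 0 0" --pt "0 0 0" --pt "0 0 0" --pt "0 0 0" --pt "0 0 -0.02" --pt "0 0 -0.05" --pt "0 0 -0.08" --pt "0 0 -0.08" --roll '[0, 0, 0, 0, 0, 0, 0, 0]' --jaw 1

```text
time: 8.65
ee_pos: [0.4655, -0.2803, 0.1281]
eef_rot: [3.091, -0.529, 0.013]
contact_force: [0.4, -0.7, 0.6]
grip_width: 0.0854
grip_force: 0.0
```

Emit:
jog_arm --pt "-0.03 0 0" --pt "-0.06 0 0" --pt "-0.08 0 0" --pt "-0.08 0 0" --pt "-0.08 0 0" --pt "-0.08 0 0" --roll '[0, 0, 0, 0, 0, 0]' --jaw 0

```text
time: 9.15
ee_pos: [0.3887, -0.2526, 0.1234]
eef_rot: [3.095, -0.53, 0.003]
contact_force: [-0.7, -0.8, -0.2]
grip_width: 0.0121
grip_force: 0.0
```

Run:
```python
from h import *
f=grab('wrist','w3.png');st()
rect(f,.36,.62,-.45,-.17,.044,'r3.png',mm=.5)
print(ginv(r.observe()['ee_pos']))
```

```text
t 9.2 p [ 0.389  -0.2527  0.1234] yaw -19.4 F [-0.   0.9 -0.5] w 0.0048 gf 0.0 q [-0.82  0.55  1.95  0.    0.64  1.09]
[-0.14372392  0.04888137]
```

View pics/r3.png

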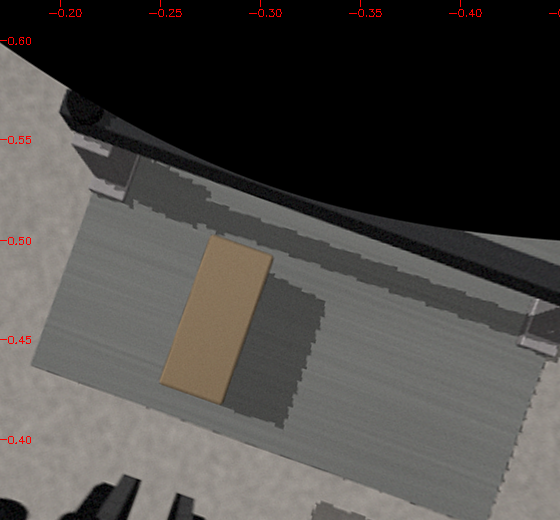

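Block sits at x'=-68, y'=+48, aligned with the gauge. Now I'll go down behind it and push.

Emit:
jog_arm --pt "0 0 0.03" --pt "0 0 0.06" --pt "0 0 0.083" --pt "0 0 0.083" --pt "0.01 0 0.083" --pt "0.018 0 0.083" --pt "0.024 0 0.083" --pt "0.03 0 0.083" --pt "0.035 0 0.083" --pt "0.04 0 0.083" --roll '[0, 0, 0, 0, 0, 0, 0, 0, 0, 0]'

```text
time: 10.03
ee_pos: [0.4254, -0.2645, 0.0412]
eef_rot: [-3.096, 0.529, 0.001]
contact_force: [-2.3, 0.7, 1.9]
grip_width: -0.0001
grip_force: 1.5
```

Emit:
jog_arm --pt "0.006 0 0" --pt "0.012 0 0" --pt "0.018 0 0" --pt "0.024 0 0" --pt "0.03 0 0" --pt "0.035 0 0" --pt "0.04 0 0" --pt "0.042 0 0" --pt "0.043 0 0" --pt "0.043 0 0" --roll '[0, 0, 0, 0, 0, 0, 0, 0, 0, 0]'

```text
time: 10.87
ee_pos: [0.4668, -0.2798, 0.0403]
eef_rot: [3.096, -0.53, 0.003]
contact_force: [0.7, -0.1, 0.9]
grip_width: 0.0001
grip_force: 0.0
```

Run:
```python
from h import *
st();print(ginv(r.observe()['ee_pos']))
f=grab('top');K=rect(f,.42,.60,-.42,-.22,.044,'r4.png',fish=False,mm=.4)
```

```text
t 10.87 p [ 0.4668 -0.2798  0.0403] yaw -19.4 F [ 0.7 -0.1  0.9] w 0.0001 gf 0.0 q [-0.75  0.76  1.78  0.    0.6   1.16]
[-0.06141557  0.04951051]
```

Emit:
jog_arm --pt "0.003 0 0" --pt "0.006 0 0" --pt "0.008 0 0" --pt "0.009 0 0" --pt "0.009 0 0" --pt "0.009 0 0" --roll '[0, 0, 0, 0, 0, 0]'

```text
time: 11.42
ee_pos: [0.475, -0.2826, 0.0404]
eef_rot: [3.096, -0.53, 0.002]
contact_force: [-0.0, 0.7, -0.5]
grip_width: 0.0001
grip_force: 0.0
```

Emit:
jog_arm --pt "-0.02 0 0" --pt "-0.04 0 0" --pt "-0.06 0 -0.04" --pt "-0.06 0 -0.08" --pt "-0.06 0 -0.12" --pt "-0.06 0 -0.15" --pt "-0.06 0 -0.15" --pt "-0.06 0 -0.15" --roll '[0, 0, 0, 0, 0, 0, 0, 0]'

```text
time: 12.08
ee_pos: [0.4189, -0.2632, 0.1924]
eef_rot: [3.093, -0.53, 0.008]
contact_force: [-0.4, -0.0, -0.9]
grip_width: -0.0001
grip_force: 0.0
```

Run:
```python
from h import *
st();print(ginv(r.observe()['ee_pos']))
f=grab('wrist','w4.png');rect(f,.40,.60,-.42,-.18,.044,'r4.png',mm=.4)
```

```text
t 12.08 p [ 0.4189 -0.2632  0.1924] yaw -19.4 F [-0.4 -0.  -0.9] w -0.0001 gf 0.0 q [-0.79  0.45  1.82  0.    0.86  1.12]
[-0.11203623  0.04903518]
```

View pics/r4.png

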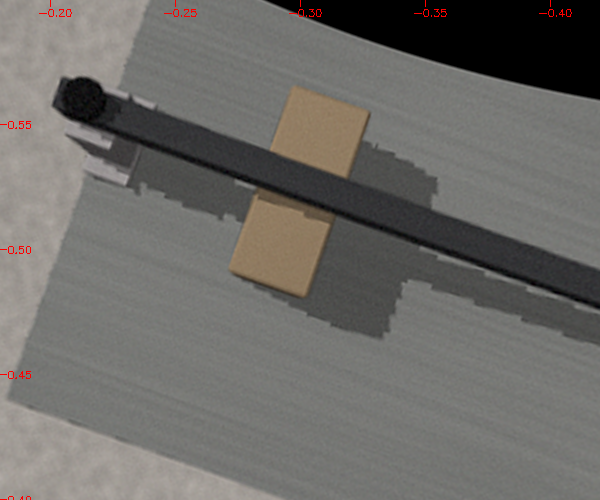

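Plain block now lies under the bar at x'=-1.4 mm, y'=+49.5. Next is the bloated one, after checking its pose from near.

Run:
```python
from h import *
go(.56,.008,.20,6.5)
```

```text
slide [0.044, -0.3021, -0.0093] roll -0.453 dist 0.305
```

Emit:
jog_arm --pt "0 -0.03 -0.01" --pt "0.01 -0.06 -0.01" --pt "0.015 -0.1 -0.01" --pt "0.02 -0.14 -0.01" --pt "0.025 -0.18 -0.01" --pt "0.03 -0.22 -0.01" --pt "0.035 -0.26 -0.01" --pt "0.044 -0.3 -0.01" --pt "0.044 -0.302 -0.01" --pt "0.044 -0.302 -0.01" --roll '[-0.06, -0.12, -0.18, -0.24, -0.3, -0.36, -0.4, -0.453, -0.453, -0.453]' --jaw 1

```text
time: 12.97
ee_pos: [0.5595, 0.0104, 0.1981]
eef_rot: [-3.135, -0.185, 0.005]
contact_force: [-0.7, -0.7, 0.2]
grip_width: 0.0857
grip_force: 0.0
```

Run:
```python
from h import *
f=grab('wrist','w5.png');st();rect(f,.50,.75,-.15,.06,.045,'r5.png',mm=.45)
```

```text
t 13.02 p [0.5587 0.0089 0.1982] yaw 6.6 F [ 0.1 -0.8 -0.6] w 0.0852 gf 0.0 q [-0.18  0.52  1.66 -0.    0.97  1.27]
```

View pics/r5.png

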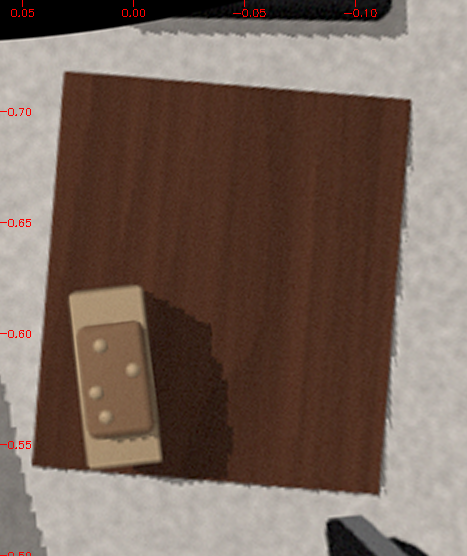

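Bloated block hasn't moved: (0.580, 0.008), yaw 6.7°. I'll grasp it now.

Run:
```python
from h import *
go(.5802,.0081,.042,6.7)
```

```text
slide [0.0219, 0.0034, 0.1561] roll -0.001 dist 0.158
```

Emit:
jog_arm --pt "0.012 0.003 0.01" --pt "0.02 0.003 0.04" --pt "0.02 0.003 0.07" --pt "0.02 0.003 0.1" --pt "0.02 0.003 0.13" --pt "0.02 0.003 0.15" --pt "0.02 0.003 0.156" --pt "0.02 0.003 0.156" --roll '[0, 0, 0, 0, 0, 0, 0, 0]'

```text
time: 13.68
ee_pos: [0.5776, 0.0059, 0.0419]
eef_rot: [-3.135, -0.175, 0.009]
contact_force: [-0.5, 0.4, 0.4]
grip_width: 0.0856
grip_force: 0.0
```

Emit:
jog_arm --pt "0 0 0" --pt "0 0 0" --pt "0 0 0" --pt "0 0 0" --pt "0 0 0" --pt "0 0 0" --pt "0 0 0" --pt "0 0 0" --roll '[0, 0, 0, 0, 0, 0, 0, 0]' --jaw 0 --newtons 40

```text
time: 14.35
ee_pos: [0.5809, 0.0074, 0.0459]
eef_rot: [3.136, 0.179, 0.004]
contact_force: [0.4, 1.1, 6.5]
grip_width: 0.0331
grip_force: 42.7
```

Emit:
jog_arm --pt "0 0 -0.01" --pt "0 0 -0.03" --pt "0 0 -0.06" --pt "0 0 -0.09" --pt "0 0 -0.12" --pt "0 0 -0.15" --pt "0 0 -0.16" --pt "0 0 -0.16" --roll '[0, 0, 0, 0, 0, 0, 0, 0]'

```text
time: 15.02
ee_pos: [0.5816, 0.0071, 0.2074]
eef_rot: [3.135, 0.179, 0.01]
contact_force: [0.6, -0.6, -3.0]
grip_width: 0.033
grip_force: 41.6
```

Run:
```python
from h import *
st();go(*gw(-.077,-.05),.21,GY);go(*gw(-.077,-.05),.06,GY)
```

```text
t 15.02 p [0.5816 0.0071 0.2074] yaw 6.5 F [ 0.6 -0.6 -3. ] w 0.033 gf 41.6 q [-0.18  0.53  1.6  -0.    1.01  1.28]
slide [-0.2045, 0.3544, -0.0032] roll 0.456 dist 0.409
slide [-0.2055, 0.354, 0.1468] roll 0.456 dist 0.435
```

Emit:
jog_arm --pt "-0.01 0.02 -0.01" --pt "-0.03 0.05 -0.01" --pt "-0.05 0.09 -0.01" --pt "-0.07 0.13 -0.01" --pt "-0.1 0.17 -0.01" --pt "-0.12 0.21 -0.01" --pt "-0.14 0.25 -0.01" --pt "-0.165 0.29 -0.01" --pt "-0.19 0.33 -0.01" --pt "-0.205 0.354 -0.01" --roll '[0.04, 0.08, 0.13, 0.18, 0.23, 0.28, 0.33, 0.38, 0.42, 0.456]'

```text
time: 15.85
ee_pos: [0.422, -0.352, 0.2118]
eef_rot: [-3.092, 0.537, 0.006]
contact_force: [0.3, 0.6, -2.5]
grip_width: 0.0329
grip_force: 41.5
```

Emit:
jog_arm --pt "0 0 0.02" --pt "0 0 0.05" --pt "0 0 0.08" --pt "0 0 0.11" --pt "0 0 0.13" --pt "0 0 0.15" --pt "0 0 0.155" --pt "0 0 0.155" --pt "0 0 0.155" --roll '[0, 0, 0, 0, 0, 0, 0, 0, 0]'

```text
time: 16.6
ee_pos: [0.4238, -0.3511, 0.0586]
eef_rot: [-3.095, 0.535, 0.002]
contact_force: [-0.1, 0.0, -3.7]
grip_width: 0.0333
grip_force: 41.5
```

Run:
```python
from h import *
st();print(ginv(r.observe()['ee_pos']));go(*gw(-.077,-.05),.0455,GY)
```

```text
t 16.6 p [ 0.4238 -0.3511  0.0586] yaw -19.6 F [-0.1  0.  -3.7] w 0.0333 gf 41.5 q [-0.89  0.73  1.76 -0.    0.65  1.02]
[-0.07796315 -0.0320787 ]
slide [0.001, 0.0179, 0.0131] roll -0.0 dist 0.022
```

Emit:
jog_arm --pt "0 0.008 0" --pt "0 0.016 0" --pt "0.001 0.018 0.004" --pt "0.001 0.018 0.008" --pt "0.001 0.018 0.011" --pt "0.001 0.018 0.013" --pt "0.001 0.018 0.014" --pt "0.001 0.018 0.014" --roll '[0, 0, 0, 0, 0, 0, 0, 0]'

```text
time: 17.27
ee_pos: [0.4189, -0.3685, 0.0451]
eef_rot: [-3.095, 0.534, 0.001]
contact_force: [-0.3, 0.8, -2.3]
grip_width: 0.0333
grip_force: 41.6
```

Run:
```python
from h import *
st();print(ginv(r.observe()['ee_pos']))
```

```text
t 17.27 p [ 0.4189 -0.3685  0.0451] yaw -19.6 F [-0.3  0.8 -2.3] w 0.0333 gf 41.6 q [-0.92  0.76  1.74 -0.    0.64  0.99]
[-0.07670897 -0.05008417]
```

Emit:
jog_arm --pt "0 0 0" --pt "0 0 0" --pt "0 0 0" --pt "0 0 0" --pt "0 0 -0.02" --pt "0 0 -0.05" --pt "0 0 -0.08" --pt "0 0 -0.08" --roll '[0, 0, 0, 0, 0, 0, 0, 0]' --jaw 1

```text
time: 17.93
ee_pos: [0.4213, -0.3715, 0.1305]
eef_rot: [3.089, -0.533, 0.012]
contact_force: [0.9, -0.5, -0.7]
grip_width: 0.0852
grip_force: 0.0
```

Emit:
jog_arm --pt "-0.03 0 0" --pt "-0.06 0 0" --pt "-0.075 0 0" --pt "-0.075 0 0" --pt "-0.075 0 0" --pt "-0.075 0 0" --pt "-0.075 0 0" --pt "-0.075 0 0" --roll '[0, 0, 0, 0, 0, 0, 0, 0]' --jaw 0

```text
time: 18.6
ee_pos: [0.3494, -0.3444, 0.1253]
eef_rot: [3.095, -0.534, 0.002]
contact_force: [-0.2, 0.7, 0.1]
grip_width: 0.0003
grip_force: 0.0
```

Run:
```python
from h import *
st();print(ginv(r.observe()['ee_pos']))
f=grab('wrist','w6.png');rect(f,.33,.58,-.50,-.20,.044,'r6.png',mm=.5)
```

```text
t 18.6 p [ 0.3494 -0.3444  0.1253] yaw -19.6 F [-0.2  0.7  0.1] w 0.0003 gf 0.0 q [-1.01  0.56  1.88  0.    0.69  0.91]
[-0.15026449 -0.05076965]
```

View pics/r6.png

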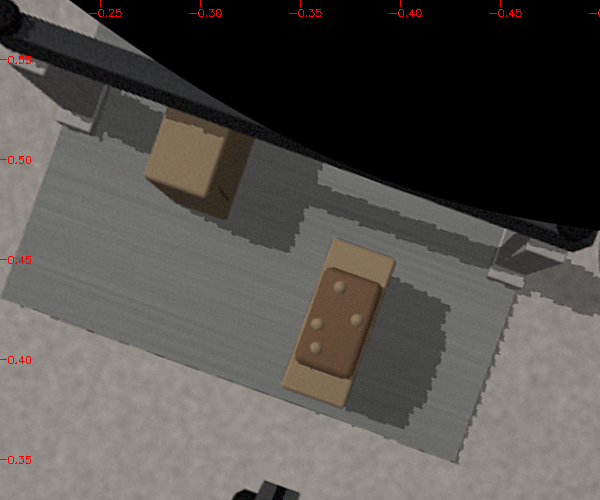

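Bloated block is at x'=-77, y'=-51, aligned. I'll push it gently and watch the force.

Emit:
jog_arm --pt "0 0 0.03" --pt "0 0 0.06" --pt "0 0 0.085" --pt "0 0 0.085" --pt "0.01 0 0.085" --pt "0.018 0 0.085" --pt "0.024 0 0.085" --pt "0.03 0 0.085" --pt "0.035 0 0.085" --pt "0.04 0 0.085" --roll '[0, 0, 0, 0, 0, 0, 0, 0, 0, 0]'

```text
time: 19.48
ee_pos: [0.3859, -0.3565, 0.0414]
eef_rot: [-3.095, 0.534, 0.002]
contact_force: [-2.8, 1.3, 4.5]
grip_width: 0.0003
grip_force: 2.3
```

Emit:
jog_arm --pt "0.004 0 0" --pt "0.008 0 0" --pt "0.012 0 0" --pt "0.016 0 0" --pt "0.018 0 0" --pt "0.02 0 0" --pt "0.021 0 0" --pt "0.022 0 0" --roll '[0, 0, 0, 0, 0, 0, 0, 0]'

```text
time: 20.15
ee_pos: [0.4066, -0.3642, 0.0403]
eef_rot: [-3.095, 0.535, 0.001]
contact_force: [-4.3, 2.3, 4.8]
grip_width: 0.0002
grip_force: 2.8
```

Run:
```python
from h import *
st();print(ginv(r.observe()['ee_pos']))
```

```text
t 20.15 p [ 0.4066 -0.3642  0.0403] yaw -19.6 F [-4.3  2.3  4.8] w 0.0002 gf 2.8 q [-0.94  0.76  1.78 -0.    0.6   0.98]
[-0.08977668 -0.0502619 ]
```

Emit:
jog_arm --pt "0.001 0 0" --pt "0.002 0 0" --pt "0.003 0 0" --pt "0.003 0 0" --roll '[0, 0, 0, 0]'

```text
time: 20.48
ee_pos: [0.4096, -0.3654, 0.0403]
eef_rot: [-3.095, 0.535, 0.0]
contact_force: [-3.7, 1.3, 4.0]
grip_width: 0.0001
grip_force: 2.2
```

Emit:
jog_arm --pt "0.001 0 0" --pt "0.002 0 0" --pt "0.003 0 0" --pt "0.003 0 0" --roll '[0, 0, 0, 0]'

```text
time: 20.82
ee_pos: [0.4129, -0.3668, 0.0402]
eef_rot: [3.095, -0.535, 0.001]
contact_force: [-2.5, 1.2, 2.6]
grip_width: 0.0004
grip_force: 1.5
```

Emit:
jog_arm --pt "0.001 0 0" --pt "0.0015 0 0" --pt "0.0015 0 0" --roll '[0, 0, 0]'

```text
time: 21.07
ee_pos: [0.4132, -0.3668, 0.0402]
eef_rot: [-3.095, 0.534, 0.003]
contact_force: [-6.1, 1.1, 3.5]
grip_width: 0.0001
grip_force: 3.2
```

Emit:
jog_arm --pt "0.001 0 0" --pt "0.0015 0 0" --pt "0.0015 0 0" --roll '[0, 0, 0]'

```text
time: 21.32
ee_pos: [0.4132, -0.3667, 0.0402]
eef_rot: [-3.094, 0.533, 0.007]
contact_force: [-9.8, -0.3, 5.7]
grip_width: 0.0001
grip_force: 4.9
```

Force rose to 10 N with the fingers stopped, so the bar has stopped the bloated block. Backing off and checking both.

Emit:
jog_arm --pt "-0.02 0 0" --pt "-0.04 0 0" --pt "-0.04 0 -0.04" --pt "-0.04 -0.03 -0.08" --pt "-0.04 -0.05 -0.12" --pt "-0.04 -0.05 -0.15" --pt "-0.04 -0.05 -0.16" --pt "-0.04 -0.05 -0.16" --roll '[0, 0, 0, 0, 0, 0, 0, 0]'

```text
time: 21.98
ee_pos: [0.3977, -0.3094, 0.2043]
eef_rot: [3.088, -0.532, 0.016]
contact_force: [-0.6, -0.9, -0.4]
grip_width: 0.0001
grip_force: 0.0
```

```bash
cat >> h.py <<'E'
def blobs(im,x1,y1,mm,minmm2=300,smin=70):
    h=cv2.cvtColor(im,cv2.COLOR_BGR2HSV)
    m=((h[...,0]>5)&(h[...,0]<25)&(h[...,1]>smin)&(h[...,2]>75)).astype(np.uint8)*255
    m=cv2.morphologyEx(m,cv2.MORPH_OPEN,np.ones((5,5)))
    for c in cv2.findContours(m,cv2.RETR_EXTERNAL,cv2.CHAIN_APPROX_NONE)[0]:
        if cv2.contourArea(c)*mm*mm>minmm2:
            b=cv2.boxPoints(cv2.minAreaRect(c));q=np.stack([x1-b[:,1]*mm/1000,y1-b[:,0]*mm/1000],1)
            i=0 if np.linalg.norm(q[1]-q[0])>np.linalg.norm(q[2]-q[1]) else 1
            d=q[i+1]-q[i];yaw=(np.degrees(np.arctan2(d[1],d[0]))+90)%180-90
            print('blob c',np.round(q.mean(0),4),'g',np.round(ginv(q.mean(0)),4),'L',round(np.linalg.norm(d),4),'W',round(np.linalg.norm(q[(i+2)%4]-q[i+1]),4),'yaw',round(yaw,1))
E
python3 - <<'E'
from h import *
st()
f=grab('wrist','w7.png');im=rect(f,.33,.60,-.50,-.20,.044,'r7.png',mm=.5);blobs(im,.60,-.20,.5)
E
```

```text
t 21.98 p [ 0.3977 -0.3094  0.2043] yaw -19.5 F [-0.6 -0.9 -0.4] w 0.0001 gf 0.0 q [-0.88  0.44  1.8   0.    0.9   1.03]
blob c [ 0.4556 -0.3793] g [-0.0385 -0.048 ] L 0.0656 W 0.0366 yaw -19.4
blob c [ 0.5027 -0.2926] g [-0.0232  0.0495] L 0.0359 W 0.0334 yaw -19.2
blob c [ 0.5473 -0.3082] g [0.024  0.0498] L 0.033 W 0.0281 yaw 71.6
```

View pics/r7.png

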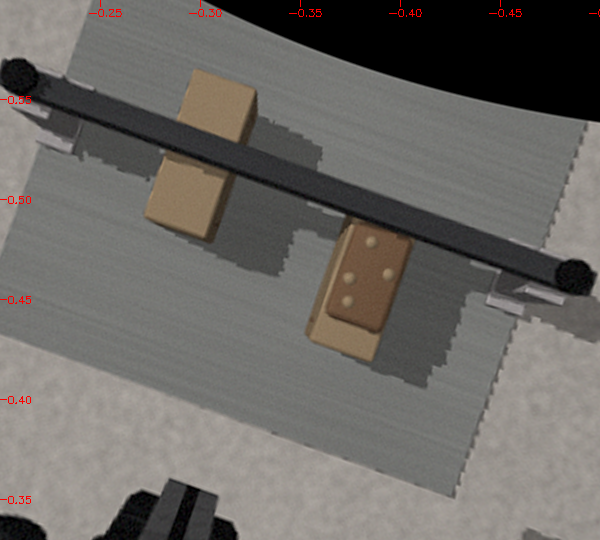

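Plain block is at x'≈-1.5 mm under the bar, and the bloated one is stopped at about -30 mm. Both are standing. Now I'll draw the plain one out by its rear end.

Run:
```python
from h import *
go(*gw(-.030,.0497),.042,GY)
```

```text
slide [0.0869, -0.0515, 0.1606] roll 0.0 dist 0.19
```

Emit:
jog_arm --pt "0.03 -0.02 0" --pt "0.06 -0.04 0" --pt "0.085 -0.051 0.01" --pt "0.087 -0.0515 0.03" --pt "0.087 -0.0515 0.06" --pt "0.087 -0.0515 0.09" --pt "0.087 -0.0515 0.12" --pt "0.087 -0.0515 0.145" --pt "0.087 -0.0515 0.16" --pt "0.087 -0.0515 0.16" --roll '[0, 0, 0, 0, 0, 0, 0, 0, 0, 0]' --jaw 1

```text
time: 22.87
ee_pos: [0.4911, -0.2858, 0.0347]
eef_rot: [-3.09, 0.536, 0.012]
contact_force: [-0.0, -0.2, 0.8]
grip_width: 0.0855
grip_force: 0.0
```

Emit:
jog_arm --pt "0 0 0" --pt "0 0 0" --roll '[0, 0]'

```text
time: 23.03
ee_pos: [0.4938, -0.288, 0.0399]
eef_rot: [3.096, -0.536, 0.0]
contact_force: [0.7, -0.1, 0.1]
grip_width: 0.085
grip_force: 0.0
```

Run:
```python
from h import *
st();print(ginv(r.observe()['ee_pos']))
```

```text
t 23.03 p [ 0.4938 -0.288   0.0399] yaw -19.6 F [ 0.7 -0.1  0.1] w 0.085 gf 0.0 q [-0.72  0.78  1.71  0.    0.65  1.19]
[-0.03313705  0.05080666]
```

Emit:
jog_arm --pt "0 0 0" --pt "0 0 0" --pt "0 0 0" --pt "0 0 0" --pt "0 0 0" --pt "0 0 0" --pt "0 0 0" --pt "0 0 0" --roll '[0, 0, 0, 0, 0, 0, 0, 0]' --jaw 0 --newtons 25

```text
time: 23.7
ee_pos: [0.494, -0.288, 0.0413]
eef_rot: [3.095, -0.535, 0.002]
contact_force: [-1.0, 0.6, 5.8]
grip_width: 0.0339
grip_force: 26.1
```

Emit:
jog_arm --pt "-0.004 0 0" --pt "-0.012 0 0" --pt "-0.022 0 0" --pt "-0.032 0 0" --pt "-0.042 0 0" --pt "-0.052 0 0" --pt "-0.06 0 0" --pt "-0.066 0 0" --pt "-0.07 0 0" --pt "-0.07 0 0" --roll '[0, 0, 0, 0, 0, 0, 0, 0, 0, 0]'

```text
time: 24.53
ee_pos: [0.4283, -0.2653, 0.0412]
eef_rot: [3.093, -0.535, 0.006]
contact_force: [1.1, -2.2, 6.7]
grip_width: 0.0335
grip_force: 26.3
```

Emit:
jog_arm --pt "0 0 0" --pt "0 0 0" --pt "0 0 0" --pt "0 0 0" --pt "0 0 0" --pt "0.01 0 0" --pt "0.02 0 0" --pt "0.03 0 0" --pt "0.03 0 0" --pt "0.03 0 0" --roll '[0, 0, 0, 0, 0, 0, 0, 0, 0, 0]' --jaw 1

```text
time: 25.37
ee_pos: [0.4571, -0.2748, 0.0403]
eef_rot: [3.095, -0.534, 0.002]
contact_force: [0.6, -0.3, -1.1]
grip_width: 0.0853
grip_force: 0.0
```

Emit:
jog_arm --pt "0 0 0" --pt "0 0 0" --pt "0 0 0" --pt "0 0 0" --pt "0 0 0" --pt "0 0 0" --pt "0 0 0" --pt "0 0 0" --roll '[0, 0, 0, 0, 0, 0, 0, 0]' --jaw 0 --newtons 40

```text
time: 26.03
ee_pos: [0.4558, -0.2743, 0.0405]
eef_rot: [3.096, -0.535, -0.0]
contact_force: [-0.9, -0.5, 2.8]
grip_width: 0.0339
grip_force: 41.7
```

Emit:
jog_arm --pt "0 0 -0.01" --pt "0 0 -0.03" --pt "0 0 -0.06" --pt "0 0 -0.09" --pt "0 0 -0.12" --pt "0 0 -0.15" --pt "0 0 -0.16" --pt "0 0 -0.16" --roll '[0, 0, 0, 0, 0, 0, 0, 0]'

```text
time: 26.7
ee_pos: [0.4572, -0.2752, 0.2032]
eef_rot: [3.092, -0.534, 0.009]
contact_force: [-0.6, -0.3, -2.5]
grip_width: 0.0336
grip_force: 41.3
```

Run:
```python
from h import *
st();print(ginv(r.observe()['ee_pos']));go(.567,.232,.23,16.3)
```

```text
t 26.7 p [ 0.4572 -0.2752  0.2032] yaw -19.6 F [-0.6 -0.3 -2.5] w 0.0336 gf 41.3 q [-0.75  0.48  1.72  0.    0.94  1.16]
[-0.07197403  0.05064043]
slide [-0.0665, -0.5145, -0.0285] roll -0.626 dist 0.52
```

Emit:
jog_arm --pt "0 -0.02 -0.02" --pt "-0.01 -0.05 -0.03" --pt "-0.015 -0.09 -0.03" --pt "-0.02 -0.13 -0.03" --pt "-0.025 -0.17 -0.03" --pt "-0.03 -0.21 -0.03" --pt "-0.035 -0.25 -0.03" --pt "-0.04 -0.28 -0.03" --pt "-0.045 -0.31 -0.03" --pt "-0.05 -0.33 -0.03" --roll '[-0.05, -0.11, -0.17, -0.23, -0.29, -0.36, -0.43, -0.5, -0.56, -0.626]'

```text
time: 27.53
ee_pos: [0.5185, 0.0564, 0.228]
eef_rot: [-3.107, -0.452, 0.006]
contact_force: [1.2, -1.1, -1.3]
grip_width: 0.0334
grip_force: 41.2
```

Run:
```python
from h import *
st();go(.567,.232,.23,16.3)
f=grab('top')
g=cv2.cvtColor(f['img'],cv2.COLOR_RGB2GRAY)
im=rect(f,.30,.75,.05,.60,.069,'pt.png',fish=False,mm=1)
```

```text
t 27.53 p [0.5185 0.0564 0.228 ] yaw 16.5 F [ 1.2 -1.1 -1.3] w 0.0334 gf 41.2 q [-0.11  0.43  1.72  0.    1.    1.17]
slide [0.0965, -0.1545, -0.002] roll 0.004 dist 0.182
```

Emit:
jog_arm --pt "0.02 -0.03 0" --pt "0.04 -0.065 0" --pt "0.06 -0.1 0" --pt "0.08 -0.13 0" --pt "0.09 -0.15 0" --pt "0.094 -0.154 0.02" --pt "0.094 -0.154 0.05" --pt "0.094 -0.154 0.08" --pt "0.094 -0.154 0.1" --pt "0.094 -0.154 0.11" --roll '[0, 0, 0, 0, 0, 0, 0, 0, 0, 0]'

```text
time: 28.42
ee_pos: [0.563, 0.2267, 0.1148]
eef_rot: [3.109, 0.444, -0.016]
contact_force: [0.6, -0.5, -2.1]
grip_width: 0.0332
grip_force: 41.2
```

Emit:
jog_arm --pt "0 0 0.005" --pt "0 0 0.01" --pt "0 0 0.01" --roll '[0, 0, 0]'

```text
time: 28.67
ee_pos: [0.5667, 0.2274, 0.1097]
eef_rot: [3.11, 0.444, -0.001]
contact_force: [0.3, 0.2, -2.0]
grip_width: 0.0334
grip_force: 41.2
```

Run:
```python
from h import *
st();go(.567,.232,.095,16.3)
```

```text
t 28.67 p [0.5667 0.2274 0.1097] yaw 16.2 F [ 0.3  0.2 -2. ] w 0.0334 gf 41.2 q [0.2  0.7  1.58 0.   0.86 1.49]
slide [0.0016, -0.0044, 0.0147] roll -0.001 dist 0.015
```

Emit:
jog_arm --pt "0.001 -0.004 0.003" --pt "0.001 -0.004 0.006" --pt "0.001 -0.004 0.009" --pt "0.001 -0.004 0.012" --pt "0.001 -0.004 0.013" --pt "0.001 -0.004 0.0135" --pt "0.001 -0.004 0.0135" --roll '[0, 0, 0, 0, 0, 0, 0]'

```text
time: 29.25
ee_pos: [0.5665, 0.2316, 0.0968]
eef_rot: [3.11, 0.444, -0.0]
contact_force: [0.0, -0.5, -1.9]
grip_width: 0.0332
grip_force: 41.2
```

Emit:
jog_arm --pt "0 0 0.001" --pt "0 0 0.001" --pt "0 0 0.001" --roll '[0, 0, 0]'

```text
time: 29.5
ee_pos: [0.5666, 0.2317, 0.0959]
eef_rot: [-3.11, -0.444, -0.0]
contact_force: [-0.1, 0.2, -2.3]
grip_width: 0.0331
grip_force: 41.2
```

Emit:
jog_arm --pt "0 0 0.001" --pt "0 0 0.001" --pt "0 0 0.001" --roll '[0, 0, 0]'

```text
time: 29.75
ee_pos: [0.5665, 0.2317, 0.0948]
eef_rot: [3.11, 0.444, -0.0]
contact_force: [-0.6, -0.6, -1.5]
grip_width: 0.0336
grip_force: 41.2
```

Emit:
jog_arm --pt "0 0 0" --pt "0 0 0" --pt "0 0 0" --pt "0 0 0" --pt "0 0 -0.02" --pt "0 0 -0.05" --pt "0 0 -0.08" --pt "0 0 -0.11" --pt "0 0 -0.13" --pt "0 0 -0.13" --roll '[0, 0, 0, 0, 0, 0, 0, 0, 0, 0]' --jaw 1

```text
time: 30.58
ee_pos: [0.5695, 0.2324, 0.2304]
eef_rot: [-3.109, -0.444, -0.017]
contact_force: [0.7, -1.6, 0.1]
grip_width: 0.0856
grip_force: 0.0
```

Run:
```python
from h import *
st();p=gw(-.115,-.05);go(*p,.22,GY)
```

```text
t 30.58 p [0.5695 0.2324 0.2304] yaw 16.3 F [ 0.7 -1.6  0.1] w 0.0856 gf 0.0 q [0.21 0.54 1.49 0.   1.1  1.49]
slide [-0.3439, 0.5121, 0.007] roll 0.626 dist 0.617
```

Emit:
jog_arm --pt "-0.02 0.03 0" --pt "-0.04 0.06 0" --pt "-0.06 0.09 0" --pt "-0.08 0.12 0" --pt "-0.1 0.15 0" --pt "-0.12 0.18 0" --pt "-0.14 0.21 0" --pt "-0.16 0.24 0" --pt "-0.18 0.27 0" --pt "-0.2 0.3 0" --roll '[0.06, 0.12, 0.18, 0.24, 0.3, 0.37, 0.44, 0.5, 0.56, 0.626]'

```text
time: 31.42
ee_pos: [0.4573, -0.1136, 0.2243]
eef_rot: [-3.095, 0.539, 0.002]
contact_force: [0.7, 0.1, -0.1]
grip_width: 0.0853
grip_force: 0.0
```

Run:
```python
from h import *
st();p=gw(-.115,-.05);go(*p,.22,GY)
```

```text
t 31.42 p [ 0.4573 -0.1136  0.2243] yaw -19.8 F [ 0.7  0.1 -0.1] w 0.0853 gf 0.0 q [-0.48  0.37  1.84  0.    0.93  1.43]
slide [0.0118, 0.2529, 0.0042] roll -0.003 dist 0.253
```

Emit:
jog_arm --pt "0.001 0.03 0" --pt "0.003 0.065 0" --pt "0.005 0.1 0" --pt "0.007 0.135 0" --pt "0.009 0.17 0" --pt "0.01 0.2 0" --pt "0.012 0.23 0" --pt "0.012 0.25 0" --pt "0.012 0.25 0" --pt "0.012 0.25 0" --roll '[0, 0, 0, 0, 0, 0, 0, 0, 0, 0]'

```text
time: 32.25
ee_pos: [0.3852, -0.3523, 0.224]
eef_rot: [-3.094, 0.539, 0.001]
contact_force: [0.0, 0.7, 0.1]
grip_width: 0.0852
grip_force: 0.0
```

Run:
```python
from h import *
st();f=grab('wrist','w8.png');im=rect(f,.33,.60,-.50,-.20,.044,'r8.png',mm=.5);blobs(im,.60,-.20,.5)
f=grab('top');im=rect(f,.33,.60,-.50,-.20,.044,'r8t.png',fish=False,mm=.5);blobs(im,.60,-.20,.5)
go(*gw(-.060,-.05),.042,GY)
```

```text
t 32.25 p [ 0.3852 -0.3523  0.224 ] yaw -19.7 F [0.  0.7 0.1] w 0.0852 gf 0.0 q [-0.96  0.43  1.72  0.    0.99  0.96]
blob c [ 0.4549 -0.3806] g [-0.0388 -0.0495] L 0.0647 W 0.0331 yaw -19.1
blob c [ 0.4566 -0.3746] g [-0.0391 -0.0432] L 0.065 W 0.0362 yaw -19.0
slide [0.0544, 0.006, 0.1821] roll 0.0 dist 0.19
```

Bloated block is still in place. I'll grasp it at its middle, draw it back 50 mm, then lift.

Emit:
jog_arm --pt "0.03 0.003 0" --pt "0.06 0.006 0" --pt "0.082 0.006 0.01" --pt "0.082 0.006 0.04" --pt "0.082 0.006 0.07" --pt "0.082 0.006 0.1" --pt "0.082 0.006 0.13" --pt "0.082 0.006 0.16" --pt "0.082 0.006 0.175" --pt "0.082 0.006 0.178" --roll '[0, 0, 0, 0, 0, 0, 0, 0, 0, 0]'

```text
time: 33.18
ee_pos: [0.46, -0.3813, 0.0433]
eef_rot: [-3.091, 0.531, 0.009]
contact_force: [-0.5, 0.6, 0.1]
grip_width: 0.0853
grip_force: 0.0
```

Emit:
jog_arm --pt "0 0 0.002" --pt "0 0 0.002" --roll '[0, 0]'

```text
time: 33.35
ee_pos: [0.4618, -0.3844, 0.0453]
eef_rot: [3.096, -0.533, 0.001]
contact_force: [-0.5, 1.1, -0.6]
grip_width: 0.0854
grip_force: 0.0
```

Emit:
jog_arm --pt "0 0 0" --pt "0 0 0" --pt "0 0 0" --pt "0 0 0" --pt "0 0 0" --pt "0 0 0" --pt "0 0 0" --pt "0 0 0" --roll '[0, 0, 0, 0, 0, 0, 0, 0]' --jaw 0 --newtons 40

```text
time: 34.02
ee_pos: [0.4616, -0.3851, 0.0459]
eef_rot: [3.095, -0.536, 0.002]
contact_force: [0.8, 2.3, 5.9]
grip_width: 0.0333
grip_force: 42.6
```

Emit:
jog_arm --pt "-0.004 0 0" --pt "-0.012 0 0" --pt "-0.022 0 0" --pt "-0.032 0 0" --pt "-0.042 0 0" --pt "-0.05 0 0" --pt "-0.054 0 0" --pt "-0.055 0 0" --pt "-0.055 0 0" --roll '[0, 0, 0, 0, 0, 0, 0, 0, 0]'

```text
time: 34.77
ee_pos: [0.4102, -0.3685, 0.046]
eef_rot: [3.092, -0.536, 0.007]
contact_force: [3.6, -2.2, 5.6]
grip_width: 0.0333
grip_force: 42.6
```

Run:
```python
from h import *
st();print(ginv(r.observe()['ee_pos']));go(.62,-.05,.22,-4.9)
```

```text
t 34.77 p [ 0.4102 -0.3685  0.046 ] yaw -19.7 F [ 3.6 -2.2  5.6] w 0.0333 gf 42.6 q [-0.93  0.75  1.76  0.    0.62  0.98]
[-0.08491876 -0.05301905]
slide [0.0913, -0.3699, -0.1747] roll -0.258 dist 0.419
```

Emit:
jog_arm --pt "0 0 -0.01" --pt "0 0 -0.03" --pt "0 0 -0.06" --pt "0 0 -0.09" --pt "0 0 -0.12" --pt "0 0 -0.15" --pt "0 0 -0.17" --pt "0 0 -0.17" --roll '[0, 0, 0, 0, 0, 0, 0, 0]'

```text
time: 35.43
ee_pos: [0.4095, -0.3674, 0.2185]
eef_rot: [3.092, -0.534, 0.006]
contact_force: [0.3, -1.2, -2.1]
grip_width: 0.0336
grip_force: 41.6
```

Emit:
jog_arm --pt "0.005 -0.02 0" --pt "0.015 -0.06 0" --pt "0.025 -0.1 0" --pt "0.035 -0.14 0" --pt "0.045 -0.18 0" --pt "0.055 -0.22 0" --pt "0.065 -0.26 0" --pt "0.075 -0.3 0" --pt "0.085 -0.335 0" --pt "0.09 -0.365 0" --roll '[-0.02, -0.05, -0.08, -0.11, -0.14, -0.17, -0.2, -0.23, -0.25, -0.258]'

```text
time: 36.27
ee_pos: [0.6159, -0.0502, 0.2122]
eef_rot: [-3.138, 0.129, 0.008]
contact_force: [0.9, -0.1, -2.3]
grip_width: 0.0333
grip_force: 41.5
```

Emit:
jog_arm --pt "0 0 0" --pt "0 0 0" --pt "0 0 0" --roll '[0, 0, 0]'

```text
time: 36.52
ee_pos: [0.6145, -0.0528, 0.2127]
eef_rot: [-3.139, 0.131, 0.009]
contact_force: [0.1, -0.1, -3.6]
grip_width: 0.0334
grip_force: 41.5
```

Run:
```python
from h import *
st();go(.62,-.05,.06,-4.9)
```

```text
t 36.52 p [ 0.6145 -0.0528  0.2127] yaw -4.8 F [ 0.1 -0.1 -3.6] w 0.0334 gf 41.5 q [-0.27  0.57  1.49 -0.    1.09  1.39]
slide [0.0061, -0.0032, 0.1527] roll 0.002 dist 0.153
```

Emit:
jog_arm --pt "0.005 -0.003 0.02" --pt "0.005 -0.003 0.05" --pt "0.005 -0.003 0.08" --pt "0.005 -0.003 0.11" --pt "0.005 -0.003 0.135" --pt "0.005 -0.003 0.15" --pt "0.005 -0.003 0.157" --pt "0.005 -0.003 0.16" --pt "0.005 -0.003 0.162" --pt "0.005 -0.003 0.163" --roll '[0, 0, 0, 0, 0, 0, 0, 0, 0, 0]'

```text
time: 37.35
ee_pos: [0.6223, -0.0512, 0.0526]
eef_rot: [3.138, -0.134, 0.002]
contact_force: [0.2, 0.4, -2.8]
grip_width: 0.0331
grip_force: 41.5
```

Emit:
jog_arm --pt "0 0 0" --pt "0 0 0" --roll '[0, 0]'

```text
time: 37.52
ee_pos: [0.6226, -0.0506, 0.053]
eef_rot: [3.138, -0.132, 0.003]
contact_force: [0.7, -0.4, -3.1]
grip_width: 0.0333
grip_force: 41.5
```

Bottom is about 6 mm above the board, so I'll lower it.

Emit:
jog_arm --pt "0 0 0.002" --pt "0 0 0.004" --pt "0 0 0.005" --pt "0 0 0.006" --pt "0 0 0.006" --roll '[0, 0, 0, 0, 0]'

```text
time: 37.93
ee_pos: [0.6219, -0.0502, 0.0469]
eef_rot: [3.139, -0.132, 0.0]
contact_force: [-1.5, 0.6, 3.6]
grip_width: 0.0333
grip_force: 42.4
```

Emit:
jog_arm --pt "0 0 0.001" --pt "0 0 0.001" --pt "0 0 0.001" --roll '[0, 0, 0]'

```text
time: 38.18
ee_pos: [0.6219, -0.0502, 0.0469]
eef_rot: [3.139, -0.132, 0.001]
contact_force: [-3.7, 1.9, 10.2]
grip_width: 0.0331
grip_force: 43.1
```

Emit:
jog_arm --pt "0 0 -0.001" --pt "0 0 -0.001" --pt "0 0 -0.001" --pt "0 0 -0.001" --pt "0 0 -0.02" --pt "0 0 -0.06" --pt "0 0 -0.1" --pt "0 0 -0.14" --pt "0 0 -0.18" --pt "0 0 -0.2" --roll '[0, 0, 0, 0, 0, 0, 0, 0, 0, 0]' --jaw 1

```text
time: 39.02
ee_pos: [0.624, -0.0508, 0.2501]
eef_rot: [3.137, -0.132, 0.013]
contact_force: [-0.4, 0.0, 0.5]
grip_width: 0.0855
grip_force: 0.0
```

Run:
```python
from h import *
st();go(.44,.26,.28,16.3)
```

```text
t 39.02 p [ 0.624  -0.0508  0.2501] yaw -4.8 F [-0.4  0.   0.5] w 0.0855 gf 0.0 q [-0.26  0.53  1.44  0.    1.16  1.4 ]
slide [-0.2092, -0.2942, -0.032] roll -0.369 dist 0.362
```

Emit:
jog_arm --pt "-0.02 -0.03 -0.03" --pt "-0.04 -0.06 -0.03" --pt "-0.06 -0.09 -0.03" --pt "-0.085 -0.12 -0.03" --pt "-0.11 -0.155 -0.03" --pt "-0.135 -0.19 -0.03" --pt "-0.16 -0.225 -0.03" --pt "-0.185 -0.26 -0.03" --pt "-0.209 -0.294 -0.03" --pt "-0.209 -0.294 -0.03" --roll '[-0.04, -0.08, -0.12, -0.16, -0.2, -0.25, -0.29, -0.33, -0.369, -0.369]'

```text
time: 39.85
ee_pos: [0.4338, 0.2646, 0.2746]
eef_rot: [-3.106, -0.456, 0.005]
contact_force: [1.8, -0.5, 0.3]
grip_width: 0.0851
grip_force: 0.0
```

Emit:
jog_arm --pt "0 0 0" --pt "0 0 0" --roll '[0, 0]'

```text
time: 40.02
ee_pos: [0.4385, 0.2603, 0.2748]
eef_rot: [3.109, 0.448, 0.001]
contact_force: [-0.4, 0.2, 1.1]
grip_width: 0.0852
grip_force: 0.0
```

Run:
```python
from h import *
st();f=grab('wrist','w9.png')
rect(f,.32,.72,.06,.60,.069,'r9.png',mm=.75)
f=grab('top');im=rect(f,.5,.75,-.16,.06,.045,'r9t.png',fish=False,mm=.5);blobs(im,.75,.06,.5)
```

```text
t 40.02 p [0.4385 0.2603 0.2748] yaw 16.4 F [-0.4  0.2  1.1] w 0.0852 gf 0.0 q [ 0.32  0.35  1.7  -0.    1.1   1.6 ]
blob c [ 0.6236 -0.0479] g [0.0085 0.3206] L 0.0816 W 0.0345 yaw -4.3
```

View pics/r9.png

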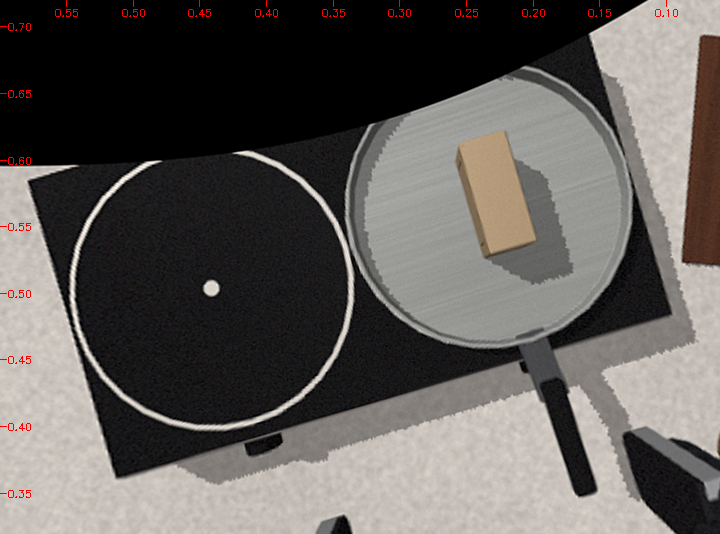

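Block stands in the pan, the pan rim is at (489,204) and free ring dot at (211,288). The handle runs from (552,380) to (585,493). Converting each to its own height.

Run:
```python
from h import *
f=grab('wrist')
def c(u,v,z):
    p=w2p(f,[.72-v*.00075,.60-u*.00075,.069],True);return p2w(f,*p,z,True)[:2]
pan=c(489,204,.069);dot=c(211,288,.055)
h0=c(552,380,.088);h1=c(585,493,.088)
e0=c(118,478,.055);e1=c(671,314,.055);e2=c(30,180,.055)
print('pan',pan,'dot',dot,'d',dot-pan,np.linalg.norm(dot-pan))
print('handle',(h0+h1)/2,np.linalg.norm(h0-h1),'r',np.linalg.norm((h0+h1)/2-pan),np.degrees(np.arctan2(*(h0-h1)[::-1])),np.degrees(np.arctan2(*(pan-(h0+h1)/2)[::-1])))
print('hp front',e0,e1,np.linalg.norm(e0-e1),np.degrees(np.arctan2(*(e0-e1)[::-1]))-90)
t=f=None
g=grab('top');print('dot top',p2w(g,120+117/2.2514,110+255/2.25,.055))
```

```text
pan [0.567   0.23325] dot [0.50402188 0.44885475] d [-0.06297812  0.21560475] 0.22461445325408974
handle [0.3991204  0.17969141] 0.08311738012156768 r 0.17621600835937126 16.279673202130493 17.694231272939412
hp front [0.35537027 0.5216158 ] [0.48368008 0.08896138] 0.4512795756040286 16.51847103597035
dot top [0.50519589 0.44936455 0.055     ]
```

Run:
```python
from h import *
st();go(.399,.180,.088,17)
```

```text
t 40.22 p [0.4394 0.259  0.2747] yaw 16.2 F [-0.8  0.3 -0.3] w 0.0854 gf 0.0 q [ 0.31  0.35  1.7  -0.    1.1   1.6 ]
slide [-0.0608, 0.0645, 0.1867] roll -0.014 dist 0.207
```

Emit:
jog_arm --pt "-0.02 0.02 0" --pt "-0.04 0.045 0.01" --pt "-0.06 0.064 0.02" --pt "-0.061 0.064 0.05" --pt "-0.061 0.064 0.08" --pt "-0.061 0.064 0.11" --pt "-0.061 0.064 0.14" --pt "-0.061 0.064 0.165" --pt "-0.061 0.064 0.18" --pt "-0.061 0.064 0.184" --roll '[-0.014, -0.014, -0.014, -0.014, -0.014, -0.014, -0.014, -0.014, -0.014, -0.014]'

```text
time: 41.05
ee_pos: [0.3973, 0.1803, 0.0885]
eef_rot: [3.107, 0.464, -0.007]
contact_force: [0.1, -0.3, 0.7]
grip_width: 0.085
grip_force: 0.0
```

Emit:
jog_arm --pt "0 0 0" --pt "0 0 0" --roll '[0, 0]'

```text
time: 41.22
ee_pos: [0.3986, 0.1812, 0.0911]
eef_rot: [3.107, 0.466, 0.001]
contact_force: [0.1, -0.3, -0.0]
grip_width: 0.0855
grip_force: 0.0
```

Run:
```python
from h import *
st();go(.399,.180,.088,17)
```

```text
t 41.22 p [0.3986 0.1812 0.0911] yaw 17.0 F [ 0.1 -0.3 -0. ] w 0.0855 gf 0.0 q [ 0.17  0.6   2.03 -0.    0.51  1.44]
slide [0.0001, 0.0013, 0.0031] roll 0.001 dist 0.003
```

Emit:
jog_arm --pt "0 0.001 0.003" --pt "0 0.001 0.003" --pt "0 0.001 0.003" --roll '[0, 0, 0]'

```text
time: 41.47
ee_pos: [0.3986, 0.1807, 0.0886]
eef_rot: [-3.107, -0.467, -0.003]
contact_force: [0.2, -0.2, 0.7]
grip_width: 0.0854
grip_force: 0.0
```

Emit:
jog_arm --pt "0 0 0" --pt "0 0 0" --pt "0 0 0" --pt "0 0 0" --pt "0 0 0" --pt "0 0 0" --pt "0 0 0" --pt "0 0 0" --pt "0 0 0" --pt "0 0 0" --roll '[0, 0, 0, 0, 0, 0, 0, 0, 0, 0]' --jaw 0 --newtons 70

```text
time: 42.3
ee_pos: [0.398, 0.1807, 0.088]
eef_rot: [3.106, 0.469, 0.0]
contact_force: [-0.7, 0.4, 5.6]
grip_width: 0.0146
grip_force: 68.6
```

Run:
```python
from h import *
st();p=r.observe()['ee_pos'];go(p[0]-.063,p[1]+.2156,p[2],16.9)
```

```text
t 42.3 p [0.398  0.1807 0.088 ] yaw 17.2 F [-0.7  0.4  5.6] w 0.0146 gf 68.6 q [ 0.17  0.6   2.03 -0.    0.5   1.44]
slide [0.0034, -0.2246, -0.0] roll 0.004 dist 0.225
```

Handle gripped. I'll slide the pan slowly along the plate, without lifting.

Emit:
jog_arm --pt "0 -0.003 0" --pt "0 -0.009 0" --pt "0 -0.017 0" --pt "0 -0.026 0" --pt "0.001 -0.035 0" --pt "0.001 -0.044 0" --pt "0.001 -0.053 0" --pt "0.001 -0.062 0" --pt "0.001 -0.071 0" --pt "0.001 -0.08 0" --roll '[0, 0, 0, 0, 0, 0, 0, 0, 0, 0]'

```text
time: 43.13
ee_pos: [0.3765, 0.2569, 0.088]
eef_rot: [3.108, 0.458, 0.002]
contact_force: [2.5, -9.0, 3.9]
grip_width: 0.0146
grip_force: 69.4
```

Run:
```python
from h import *
st();go(.398-.063,.1807+.2156,.088,16.9)
```

```text
t 43.13 p [0.3765 0.2569 0.088 ] yaw 16.8 F [ 2.5 -9.   3.9] w 0.0146 gf 69.4 q [ 0.35  0.61  1.99 -0.    0.54  1.63]
slide [0.0005, -0.1454, 0.0] roll -0.002 dist 0.145
```

Emit:
jog_arm --pt "0 -0.009 0" --pt "0 -0.018 0" --pt "0 -0.027 0" --pt "0 -0.036 0" --pt "0.001 -0.045 0" --pt "0.001 -0.054 0" --pt "0.001 -0.063 0" --pt "0.001 -0.072 0" --pt "0.001 -0.081 0" --pt "0.001 -0.09 0" --roll '[0, 0, 0, 0, 0, 0, 0, 0, 0, 0]'

```text
time: 43.97
ee_pos: [0.3502, 0.3425, 0.088]
eef_rot: [3.106, 0.458, -0.002]
contact_force: [3.5, -9.7, 6.4]
grip_width: 0.0145
grip_force: 69.7
```

Run:
```python
from h import *
st();go(.398-.063,.1807+.2156,.088,17)
```

```text
t 43.97 p [0.3502 0.3425 0.088 ] yaw 16.8 F [ 3.5 -9.7  6.4] w 0.0145 gf 69.7 q [ 0.55  0.64  1.9  -0.    0.6   1.83]
slide [0.001, -0.056, -0.0] roll -0.004 dist 0.056
```

Emit:
jog_arm --pt "0 -0.009 0" --pt "0 -0.018 0" --pt "0 -0.027 0" --pt "0.001 -0.035 0" --pt "0.001 -0.043 0" --pt "0.001 -0.049 0" --pt "0.001 -0.053 0" --pt "0.001 -0.054 0" --pt "0.001 -0.054 0" --pt "0.001 -0.054 0" --roll '[-0.001, -0.002, -0.003, -0.004, -0.004, -0.004, -0.004, -0.004, -0.004, -0.004]'

```text
time: 44.8
ee_pos: [0.335, 0.394, 0.0881]
eef_rot: [3.105, 0.466, -0.003]
contact_force: [1.6, -7.0, 6.7]
grip_width: 0.0147
grip_force: 69.5
```

Run:
```python
from h import *
st()
f=grab('top');im=rect(f,.32,.72,.28,.60,.069,'r10.png',fish=False,mm=.6)
g=cv2.GaussianBlur(cv2.cvtColor(im,cv2.COLOR_BGR2GRAY),(5,5),1)
c=cv2.HoughCircles(g,cv2.HOUGH_GRADIENT,2,500,param1=80,param2=30,minRadius=170,maxRadius=190)
for u,v,q in c[0]:print(.72-v*.0006,.60-u*.0006,q*.6)
```

```text
t 44.8 p [0.335  0.394  0.0881] yaw 17.1 F [ 1.6 -7.   6.7] w 0.0147 gf 69.5 q [ 0.65  0.66  1.83 -0.    0.66  1.92]
0.507 0.44460002 111.96001
```

View pics/r10.png

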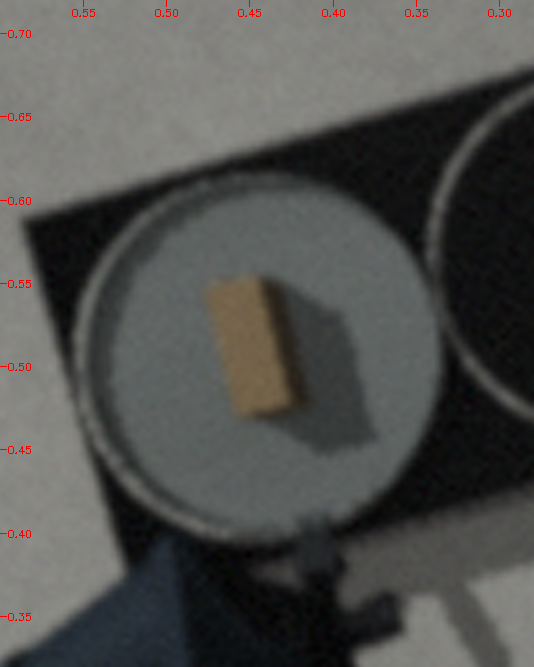

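The pan is near centre on the target ring, about 2–3 mm short to the left. I'll nudge it and then release.

Emit:
jog_arm --pt "0 -0.002 0" --pt "0 -0.003 0" --pt "0 -0.003 0" --pt "0 -0.003 0" --pt "0 -0.003 0" --roll '[0, 0, 0, 0, 0]'

```text
time: 45.27
ee_pos: [0.3342, 0.3965, 0.0881]
eef_rot: [3.105, 0.465, -0.003]
contact_force: [3.8, -8.3, 7.1]
grip_width: 0.0147
grip_force: 69.6
```

Emit:
jog_arm --pt "0 0 0" --pt "0 0 0" --pt "0 0 0" --pt "0 0 0" --pt "0 0 0" --pt "0 0 -0.02" --pt "0 0 -0.05" --pt "0 0 -0.09" --pt "0 0 -0.13" --pt "0 0 -0.17" --roll '[0, 0, 0, 0, 0, 0, 0, 0, 0, 0]' --jaw 1

```text
time: 46.1
ee_pos: [0.3335, 0.3983, 0.2593]
eef_rot: [3.105, 0.474, -0.002]
contact_force: [1.5, 0.4, -0.7]
grip_width: 0.0853
grip_force: 0.0
```

Run:
```python
from h import *
st();go(.37,.42,.28,17)
f=grab('wrist','w11.png');rect(f,.32,.72,.20,.60,.069,'r11.png',mm=.7)
```

```text
t 46.1 p [0.3335 0.3983 0.2593] yaw 17.4 F [ 1.5  0.4 -0.7] w 0.0853 gf 0.0 q [0.66 0.38 1.69 0.   1.07 1.93]
slide [0.0413, -0.0098, -0.0208] roll 0.006 dist 0.047
```

View pics/r11.png

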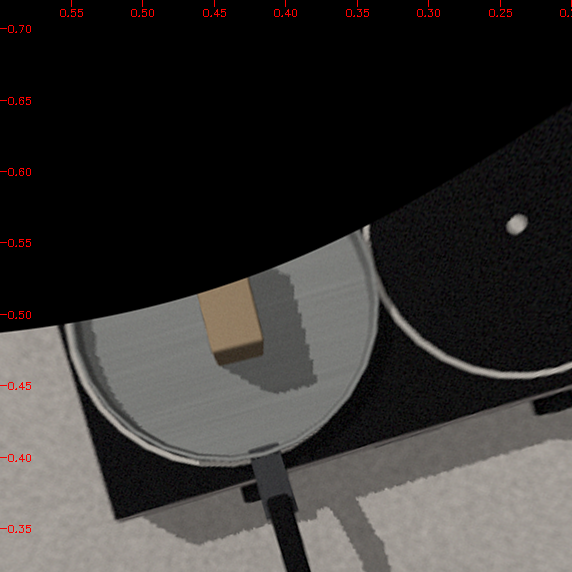

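Ring shows slightly at lower left, so the pan may need a few more mm of +y. I'll take a fuller view with the target rim overlaid.

Emit:
jog_arm --pt "0.03 -0.01 -0.01" --pt "0.06 -0.015 -0.02" --pt "0.09 -0.02 -0.04" --pt "0.11 -0.02 -0.06" --pt "0.11 -0.02 -0.06" --pt "0.11 -0.02 -0.06" --pt "0.11 -0.02 -0.06" --pt "0.11 -0.02 -0.06" --roll '[0, 0, 0, 0, 0, 0, 0, 0]'

```text
time: 46.82
ee_pos: [0.4311, 0.4495, 0.3161]
eef_rot: [3.104, 0.474, -0.006]
contact_force: [-0.9, 0.3, -0.2]
grip_width: 0.0855
grip_force: 0.0
```

Run:
```python
from h import *
from scipy.optimize import least_squares
st();f=grab('wrist','w12.png')
# ring_start dot refined: bright blob near expected
a=rect(f,.54,.60,.20,.27,.055,'d.png',mm=.5,grid=9)
g=cv2.cvtColor(a,cv2.COLOR_BGR2GRAY);m=(g>110)
n,l,s,c=cv2.connectedComponentsWithStats(m.astype(np.uint8));
ds=[(.60-c[i][1]*.0005,.27-c[i][0]*.0005,s[i][4]) for i in range(1,n)];print('dot cand',ds)
T=np.array([.5045,.449])
im=rect(f,.37,.65,.30,.59,.069,'r12.png',mm=.5)
def ring(cx,cy,R,z,col):
    t=np.radians(np.arange(0,360,.5));pts=[]
    for k in t:
        p=w2p(f,[cx+R*np.cos(k),cy+R*np.sin(k),z],True);q=p2w(f,*p,.069,True);pts.append([(.59-q[1])*2000,(.65-q[0])*2000])
    cv2.polylines(im,[np.int32(pts)],True,col,1)
ring(*T,.108,.069,(0,0,255));ring(*T,.111,.055,(0,255,0))
cv2.imwrite('pics/r12.png',im)
```

```text
t 46.82 p [0.4311 0.4495 0.3161] yaw 17.4 F [-0.9  0.3 -0.2] w 0.0855 gf 0.0 q [0.63 0.47 1.36 0.   1.31 1.89]
dot cand [(np.float64(0.5683677419354839), np.float64(0.2320741935483871), np.int32(465))]
```

View pics/r12.png

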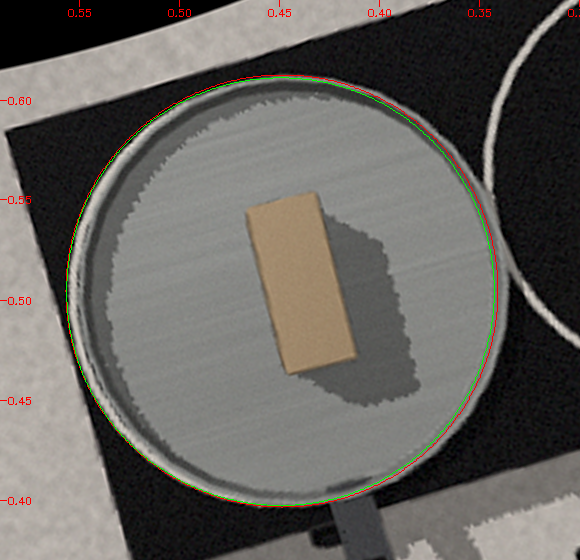

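The pan is about 4 mm short in +y: its right edge is at 508 against the expected 497. I'll regrip and nudge it.

Run:
```python
from h import *
st();go(.3345,.3965,.088,17.3)
```

```text
t 46.87 p [0.4313 0.4496 0.3163] yaw 17.4 F [ 0.4 -1.2  0.1] w 0.0854 gf 0.0 q [0.63 0.47 1.36 0.   1.31 1.89]
slide [-0.1073, 0.0215, 0.2287] roll 0.002 dist 0.254
```

Emit:
jog_arm --pt "-0.03 0.006 0" --pt "-0.06 0.012 0" --pt "-0.09 0.018 0.01" --pt "-0.107 0.0215 0.04" --pt "-0.107 0.0215 0.07" --pt "-0.107 0.0215 0.1" --pt "-0.107 0.0215 0.13" --pt "-0.107 0.0215 0.16" --pt "-0.107 0.0215 0.185" --pt "-0.107 0.0215 0.2" --roll '[0, 0, 0, 0, 0, 0, 0, 0, 0, 0]'

```text
time: 47.7
ee_pos: [0.3349, 0.3964, 0.1149]
eef_rot: [3.103, 0.474, -0.008]
contact_force: [0.4, -0.3, -0.3]
grip_width: 0.0855
grip_force: 0.0
```

Emit:
jog_arm --pt "0 0 0.01" --pt "0 0 0.02" --pt "0 0 0.026" --pt "0 0 0.027" --pt "0 0 0.027" --pt "0 0 0.027" --roll '[0, 0, 0, 0, 0, 0]'

```text
time: 48.2
ee_pos: [0.3378, 0.3984, 0.0915]
eef_rot: [-3.105, -0.474, -0.002]
contact_force: [0.0, 0.2, 1.0]
grip_width: 0.0857
grip_force: 0.0
```

Run:
```python
from h import *
st();go(.3345,.3965,.088,17.3)
```

```text
t 48.2 p [0.3378 0.3984 0.0915] yaw 17.4 F [0.  0.2 1. ] w 0.0857 gf 0.0 q [0.65 0.65 1.82 0.   0.67 1.92]
slide [-0.0037, 0.0008, 0.0035] roll 0.001 dist 0.005
```

Emit:
jog_arm --pt "-0.002 0.001 0.003" --pt "-0.002 0.001 0.003" --pt "-0.002 0.001 0.003" --roll '[0, 0, 0]'

```text
time: 48.45
ee_pos: [0.3357, 0.3964, 0.0881]
eef_rot: [-3.106, -0.474, -0.0]
contact_force: [0.0, 0.2, -0.0]
grip_width: 0.0854
grip_force: 0.0
```

Emit:
jog_arm --pt "0 0 0" --pt "0 0 0" --pt "0 0 0" --pt "0 0 0" --pt "0 0 0" --pt "0 0 0" --pt "0 0 0" --pt "0 0 0" --pt "0 0 0" --pt "0 0 0" --roll '[0, 0, 0, 0, 0, 0, 0, 0, 0, 0]' --jaw 0 --newtons 70

```text
time: 49.28
ee_pos: [0.3358, 0.3964, 0.088]
eef_rot: [-3.106, -0.472, -0.0]
contact_force: [-0.1, -0.6, 4.4]
grip_width: 0.0145
grip_force: 69.0
```

Emit:
jog_arm --pt "0 -0.001 0" --pt "0 -0.002 0" --pt "0 -0.003 0" --pt "0 -0.004 0" --pt "0 -0.005 0" --pt "0 -0.006 0" --pt "0 -0.006 0" --pt "0 -0.006 0" --roll '[0, 0, 0, 0, 0, 0, 0, 0]'

```text
time: 49.95
ee_pos: [0.3343, 0.4002, 0.088]
eef_rot: [3.103, 0.47, -0.002]
contact_force: [3.7, -8.5, 6.5]
grip_width: 0.0148
grip_force: 72.5
```

Emit:
jog_arm --pt "0 0 0" --pt "0 0 0" --pt "0 0 0" --pt "0 0 0" --pt "0 0 0" --pt "0 0 -0.02" --pt "0 0 -0.05" --pt "0 0 -0.09" --pt "0 0 -0.13" --pt "0 0 -0.17" --roll '[0, 0, 0, 0, 0, 0, 0, 0, 0, 0]' --jaw 1

```text
time: 50.78
ee_pos: [0.3334, 0.402, 0.2593]
eef_rot: [3.105, 0.475, -0.001]
contact_force: [0.3, -1.0, 0.6]
grip_width: 0.0852
grip_force: 0.0
```

Emit:
jog_arm --pt "0.03 -0.01 -0.01" --pt "0.06 -0.015 -0.02" --pt "0.09 -0.02 -0.04" --pt "0.107 -0.02 -0.06" --pt "0.107 -0.02 -0.06" --pt "0.107 -0.02 -0.06" --pt "0.107 -0.02 -0.06" --pt "0.107 -0.02 -0.06" --roll '[0, 0, 0, 0, 0, 0, 0, 0]'

```text
time: 51.45
ee_pos: [0.428, 0.4522, 0.316]
eef_rot: [3.103, 0.475, -0.007]
contact_force: [0.5, 0.0, 0.1]
grip_width: 0.0853
grip_force: 0.0
```

Run:
```python
from h import *
from scipy.optimize import least_squares
def edges(img,tag):
    g=cv2.GaussianBlur(cv2.cvtColor(img,cv2.COLOR_BGR2GRAY),(3,3),0).astype(float)
    P=[]
    for a in list(range(-30,80,5)): # angle from right (-y), + = up (+x)
        t=np.radians(a)
        for R in np.arange(120,96,-.25):
            u=(.59-.447)*2000+R*2*np.cos(t);v=(.65-.505)*2000-R*2*np.sin(t)
            if 0<=int(v)<g.shape[0] and 0<=int(u)<g.shape[1] and g[int(v),int(u)]>75: P.append((a,R));break
    print(tag,P)
old=cv2.imread('pics/r12.png');f=grab('wrist','w13.png');st()
im=rect(f,.37,.65,.30,.59,.069,'r13.png',mm=.5)
edges(old,'old');edges(im,'new')
a=rect(f,.54,.60,.20,.27,.055,'d2.png',mm=.5,grid=9)
n,l,s,c=cv2.connectedComponentsWithStats((cv2.cvtColor(a,cv2.COLOR_BGR2GRAY)>110).astype(np.uint8));print(.60-c[1][1]*.0005,.27-c[1][0]*.0005)
blobs(im,.65,.59,.5);blobs(old,.65,.59,.5)
f=grab('top');b=rect(f,.5,.75,-.16,.06,.045,'t.png',fish=False,mm=.5);blobs(b,.75,.06,.5)
cv2.imwrite('pics/r13c.png',np.hstack([old[:,:130],im[:,:130],old[:,400:],im[:,400:]]))
```

```text
t 51.5 p [0.4282 0.4523 0.3162] yaw 17.4 F [ 0.   0.3 -0.1] w 0.0852 gf 0.0 q [0.63 0.47 1.36 0.   1.31 1.9 ]
old [(-30, np.float64(110.25)), (-25, np.float64(111.0)), (-20, np.float64(111.0)), (-15, np.float64(110.75)), (-10, np.float64(111.5)), (-5, np.float64(110.75)), (0, np.float64(120.0)), (5, np.float64(116.25)), (10, np.float64(113.0)), (15, np.float64(111.25)), (20, np.float64(112.25)), (25, np.float64(114.0)), (30, np.float64(120.0)), (35, np.float64(110.25)), (40, np.float64(110.25)), (45, np.float64(109.5)), (50, np.float64(109.5)), (55, np.float64(109.25)), (60, np.float64(109.0)), (65, np.float64(109.0)), (70, np.float64(108.5)), (75, np.float64(108.0))]
new [(-30, np.float64(110.25)), (-25, np.float64(110.75)), (-20, np.float64(110.5)), (-15, np.float64(110.75)), (-10, np.float64(110.5)), (-5, np.float64(110.25)), (0, np.float64(120.0)), (5, np.float64(115.75)), (10, np.float64(112.5)), (15, np.float64(111.75)), (20, np.float64(112.25)), (25, np.float64(114.75)), (30, np.float64(119.5)), (35, np.float64(109.25)), (40, np.float64(109.5)), (45, np.float64(108.75)), (50, np.float64(109.0)), (55, np.float64(108.5)), (60, np.float64(107.75)), (65, np.float64(108.0)), (70, np.float64(107.25)), (75, np.float64(107.5))]
0.568410447761194 0.2320042643923241
blob c [0.508  0.4403] g [-0.2641  0.7416] L 0.0861 W 0.0374 yaw 13.1
blob c [0.5085 0.4398] g [-0.2635  0.7414] L 0.086 W 0.0373 yaw 13.9
blob c [ 0.6445 -0.0157] g [0.0175 0.3579] L 0.0817 W 0.0347 yaw 1.8
```

View pics/r13c.png

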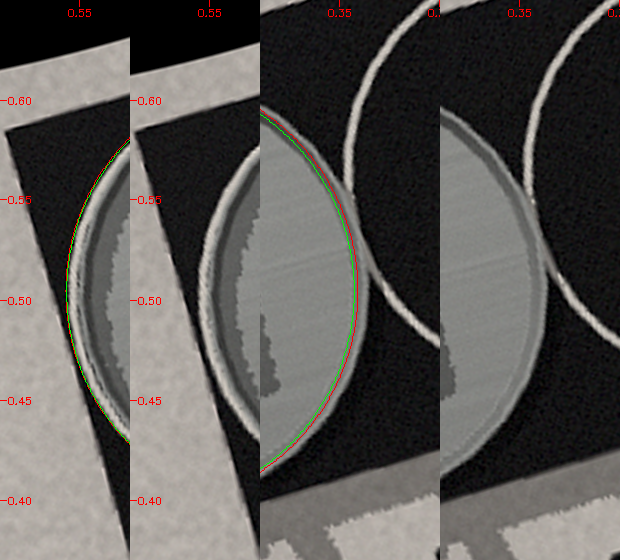

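On the board, the bloated block has been knocked to (0.645, -0.016), but it's still standing on the board. The nudge only rotated the pan, which is still about 3 mm short. I'll push its rim squarely through the centre with shut fingers.

Run:
```python
from h import *
st();go(.543,.3125,.20,16.4);go(.543,.3125,.086,16.4)
```

```text
t 51.55 p [0.4285 0.4525 0.3164] yaw 17.4 F [-0.5  0.1 -0.3] w 0.0854 gf 0.0 q [0.63 0.47 1.36 0.   1.31 1.9 ]
slide [0.0679, 0.1677, 0.1164] roll 0.017 dist 0.215
slide [0.0683, 0.1675, 0.2304] roll 0.017 dist 0.293
```

Emit:
jog_arm --pt "0.01 0.03 0" --pt "0.025 0.06 0.01" --pt "0.04 0.09 0.03" --pt "0.05 0.12 0.05" --pt "0.06 0.15 0.08" --pt "0.068 0.168 0.11" --pt "0.068 0.168 0.116" --pt "0.068 0.168 0.116" --pt "0.068 0.168 0.116" --pt "0.068 0.168 0.116" --roll '[0.017, 0.017, 0.017, 0.017, 0.017, 0.017, 0.017, 0.017, 0.017, 0.017]' --jaw 0 --newtons 40

```text
time: 52.38
ee_pos: [0.545, 0.3144, 0.2033]
eef_rot: [-3.108, -0.45, -0.003]
contact_force: [0.3, 0.7, 1.7]
grip_width: -0.0
grip_force: 0.0
```

Run:
```python
from h import *
st();go(.543,.3125,.086,16.4)
```

```text
t 52.38 p [0.545  0.3144 0.2033] yaw 16.5 F [0.3 0.7 1.7] w -0.0 gf 0.0 q [0.35 0.59 1.47 0.   1.07 1.63]
slide [-0.0028, 0.0013, 0.1172] roll 0.001 dist 0.117
```

Emit:
jog_arm --pt "-0.002 0.001 0.02" --pt "-0.002 0.001 0.045" --pt "-0.002 0.001 0.07" --pt "-0.002 0.001 0.09" --pt "-0.002 0.001 0.105" --pt "-0.002 0.001 0.112" --pt "-0.002 0.001 0.116" --pt "-0.002 0.001 0.116" --pt "-0.002 0.001 0.116" --roll '[0, 0, 0, 0, 0, 0, 0, 0, 0]'

```text
time: 53.13
ee_pos: [0.5442, 0.3124, 0.0872]
eef_rot: [-3.109, -0.449, -0.004]
contact_force: [-0.1, 0.2, 1.2]
grip_width: -0.0001
grip_force: 0.0
```

Emit:
jog_arm --pt "0 -0.004 0" --pt "0 -0.008 0" --pt "0 -0.01 0" --pt "0 -0.011 0" --pt "0 -0.012 0" --pt "0 -0.012 0" --roll '[0, 0, 0, 0, 0, 0]'

```text
time: 53.63
ee_pos: [0.5401, 0.3233, 0.0859]
eef_rot: [-3.109, -0.448, -0.0]
contact_force: [0.4, -0.3, -0.3]
grip_width: 0.0004
grip_force: 0.0
```

Emit:
jog_arm --pt "0 -0.001 0" --pt "0 -0.002 0" --pt "0 -0.003 0" --pt "0 -0.003 0" --roll '[0, 0, 0, 0]'

```text
time: 53.97
ee_pos: [0.5392, 0.326, 0.0857]
eef_rot: [-3.11, -0.447, 0.0]
contact_force: [-0.0, -0.6, -0.7]
grip_width: -0.0001
grip_force: 0.0
```

Emit:
jog_arm --pt "0 -0.001 0" --pt "0 -0.002 0" --pt "0 -0.002 0" --roll '[0, 0, 0]'

```text
time: 54.22
ee_pos: [0.5387, 0.328, 0.0858]
eef_rot: [-3.109, -0.448, 0.0]
contact_force: [-0.8, 0.2, 0.8]
grip_width: 0.0001
grip_force: 0.0
```

Emit:
jog_arm --pt "0 -0.001 0" --pt "0 -0.002 0" --pt "0 -0.002 0" --roll '[0, 0, 0]'

```text
time: 54.47
ee_pos: [0.5381, 0.3299, 0.0858]
eef_rot: [-3.109, -0.448, -0.0]
contact_force: [-0.1, -0.2, 0.2]
grip_width: -0.0003
grip_force: 0.0
```

Emit:
jog_arm --pt "0 -0.001 0" --pt "0 -0.002 0" --pt "0 -0.002 0" --roll '[0, 0, 0]'

```text
time: 54.72
ee_pos: [0.5376, 0.3317, 0.0858]
eef_rot: [3.109, 0.448, 0.0]
contact_force: [-0.7, 0.0, 0.2]
grip_width: 0.0001
grip_force: 0.2
```

Emit:
jog_arm --pt "0 -0.001 0" --pt "0 -0.002 0" --pt "0 -0.002 0" --roll '[0, 0, 0]'

```text
time: 54.97
ee_pos: [0.5374, 0.3324, 0.0858]
eef_rot: [3.107, 0.448, -0.0]
contact_force: [1.3, -4.7, 0.2]
grip_width: -0.0003
grip_force: 2.3
```

Emit:
jog_arm --pt "0 -0.001 0" --pt "0 -0.002 0" --pt "0 -0.002 0" --roll '[0, 0, 0]'

```text
time: 55.22
ee_pos: [0.537, 0.334, 0.0857]
eef_rot: [3.107, 0.448, -0.0]
contact_force: [0.7, -6.2, -0.2]
grip_width: -0.0005
grip_force: 2.6
```

Run:
```python
from h import *
st()
for i in range(2):
    f=grab('top');im=rect(f,.37,.65,.30,.59,.069,'r14.png',fish=False,mm=.5);blobs(im,.65,.59,.5)
```

```text
t 55.22 p [0.537  0.334  0.0857] yaw 16.4 F [ 0.7 -6.2 -0.2] w -0.0005 gf 2.6 q [ 0.38  0.76  1.53 -0.    0.85  1.67]
```

Emit:
jog_arm --pt "0 -0.001 0" --pt "0 -0.0018 0" --pt "0 -0.0018 0" --roll '[0, 0, 0]'

```text
time: 55.57
ee_pos: [0.5366, 0.3357, 0.0858]
eef_rot: [3.107, 0.448, 0.0]
contact_force: [2.2, -6.1, 0.3]
grip_width: 0.0004
grip_force: 2.7
```

Emit:
jog_arm --pt "0 0.01 0" --pt "0 0.03 0" --pt "0 0.03 -0.03" --pt "0 0.03 -0.07" --pt "0 0.02 -0.11" --pt "-0.02 0 -0.15" --pt "-0.04 -0.04 -0.19" --pt "-0.06 -0.08 -0.22" --pt "-0.07 -0.11 -0.23" --pt "-0.07 -0.13 -0.23" --roll '[0, 0, 0, 0, 0, 0, 0, 0, 0, 0]'

```text
time: 56.4
ee_pos: [0.4331, 0.4395, 0.3181]
eef_rot: [-3.108, -0.445, -0.005]
contact_force: [0.9, 0.4, -0.0]
grip_width: -0.0002
grip_force: 0.0
```

Run:
```python
from h import *
st();f=grab('wrist','w15.png')
im=rect(f,.37,.65,.30,.59,.069,'r15.png',mm=.5)
g=cv2.GaussianBlur(cv2.cvtColor(im,cv2.COLOR_BGR2GRAY),(3,3),0)
for a in(-25,-20,-15,-10,-5,40,50,60,70):
    t=np.radians(a)
    for R in np.arange(118,96,-.25):
        if g[int(290-R*2*np.sin(t)),int(286+R*2*np.cos(t))]>75:print((a,R),end=' ');break
print();blobs(im,.65,.59,.5)
f=grab('top');b=rect(f,.5,.75,-.16,.06,.045,'t.png',fish=False,mm=.5);blobs(b,.75,.06,.5)
print([(np.round(d['bbox']).tolist(),round(d['confidence'],2)) for d in r.look_for('top','block_d_center')])
```

```text
t 56.4 p [0.4331 0.4395 0.3181] yaw 16.3 F [ 0.9  0.4 -0. ] w -0.0002 gf 0.0 q [0.61 0.45 1.38 0.   1.3  1.9 ]
(-25, np.float64(107.5)) (-20, np.float64(106.25)) (-15, np.float64(106.25)) (-10, np.float64(106.5)) (-5, np.float64(105.75)) (40, np.float64(105.0)) (50, np.float64(104.25)) (60, np.float64(104.5)) (70, np.float64(104.25)) 
blob c [0.505  0.4468] g [-0.2691  0.7468] L 0.0858 W 0.0334 yaw 13.0
blob c [ 0.6448 -0.0157] g [0.0177 0.358 ] L 0.0816 W 0.0347 yaw 1.8
[([303.0, 187.0, 11.0, 20.0], 0.62), ([171.0, 239.0, 63.0, 92.0], 0.3)]
```

```bash
python3 -c "
from cell import r
print(r.finish_job())"
```

```text
the job is handed in; nothing more can be done
None
```

The job is handed in: the plain block went under the bar and stands in the drying pan, and the bloated block was stopped by the bar and is back on the carrier board. The pan was slid onto the other ring, within about 3 mm of centre by my last measurement. I lightly re-gripped the handle and then pushed the rim to correct it. The bloated block was knocked aside on the board late in the run, but it is still on it, and I left it where it stood.

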